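# Load the warm plate of an embryology bench

### The arm

A 6-joint arm with a two-finger parallel gripper is mounted at the origin on the work surface. World frame = base frame: x ahead of the robot, y to its left, z up, the work surface at z = 0. Lengths are in mm, angles in rad, forces in N, time in s.
With the tool pointing down it reaches from about 275 to 875 mm from the base axis. Payload 12.5 kg.
Tool frame: the origin (TCP) lies midway between the tips of the shut fingers; the grasp point (between the pads) lies 19 mm behind it; z points along the fingers, y is the line along which they close (so a half turn about z gives the same grasp; the last joint's range is limited). The gripper opens to 85 mm and grips with 20 to 120 N. Pads are 22 mm wide; open, the fingers measure 114 mm over their backs; the gripper's body (76 mm by 85 mm) begins 54 mm behind the grasp point. The pads swing forward as they close: fully open they stand 13 mm farther back than shut.
Start: joints at [1.131, 0.351, 1.652, -0, 1.139, -0.085], TCP at [191.04, 515.741, 231.29] pointing down, gripper open.
Joint ranges: [-2.75, 2.75], [-0.79, 2.1], [0.01, 2.65], [-1.57, 4.71], [0.07, 3.14], [-2.87, 2.87]. Speed limits (rad/s): [2.22, 2.22, 2.79, 3.14, 3.14, 3.14].

### API

Orientations are given as a unit quaternion [w, x, y, z].
In Python, from bench import r, viewer, spotter gives the robot as it stands.
- The arm moves only by the tool arm_command, never from a script. Its arguments are lists of equal length, an entry for each row: "slide": the shift along the tool's x, y, z as a fraction of full scale, a list of three; "angular": the turn, a rotation vector about the tool's x, y, z as a fraction of full scale, a list of three. In form: {"slide": [[x, y, z], ...], "angular": [[ax, ay, az], ...]}. A call has 1 to 10 rows; each row shifts and turns the commanded pose from where the row before left it, along the tool's axes as they then stand; what a row does not reach is not made up. Full scale, the value 1, is 0.2 m for a shift and 2 rad for a turn. A row lasts 1/12 s, in which the tool goes at most 41.7 mm and 7.16 degrees, less where a joint would pass 70% of its speed; a pose out of reach is approached as far as the arm can. A call with a number of a shift or a turn outside -1 to 1 is refused whole. A call with a gripper value outside its range is refused whole. "fingers" is the closure, from -1 (fully open) to 1 (shut), set as the call begins (left out, the last holds). The fingers move at their own pace and stop on an object; the grip force is fixed at half the most. Time passes only in rows, so rows that do not move let the fingers close. It gives the time, the measured TCP pose, the force, the opening and the grip force at its end, in the units of the state.
- r.get_state(): the state, without advancing time (a new reading comes with each control period).
- viewer.get_image(name): name is "scene" or "side" or "wrist"; returns the picture (420x560x3 uint8, red, green, blue); there is no depth.
- viewer.get_calibration(name): a dict with "camera_matrix" (3x3 intrinsics, pixels), "cam_to_world" (4x4, takes a point from camera to world coordinates). Camera axes: x right, y up, looking along -z (the intrinsics and any distortion apply to the point x, -y, -z); pixel columns grow to the right and rows downward; lengths in mm; the calibration is good to about 2 mm. A picture is of the moment at which its call begins: read the wrist's pose just before it. get_calibration takes no time and is no camera call; for the wrist camera it gives the pose at the moment of the call.
- r.job_done(): hands the job in; it is judged then, once.
Trained networks look in the newest picture that a camera, given by its name, has taken for a name from the list of things; names that differ only in an ending like _2 or _b are one class to them, and where a whole thing is asked for, a point or a joint stands for the part that bears it (a point fixed in the world has none). Each returns a list of dicts, best first, with "p" (0 to 1); they miss things now and then, are a little off and sometimes report something else, mostly with a low value. They report only what shows in the picture. A call takes as long as a camera call. They do not tell look-alikes from the thing itself.
- spotter.search_frame(target, camera): "point" ([x, y, z] in mm, in the coordinates of the camera as it stood for that picture, good to about 4 mm: the middle of the surface that is visible of it).
- spotter.regions_of(target, camera): "pixels" (420x560 bool, what is visible of it).
The state is a dict: "t": time; "joint_positions": joint angles; "dq": joint speeds; "joint_efforts": joint torques, N m; "ee_pos": TCP position; "tool_rot": TCP orientation; "contact_force": force on the tool from outside, world axes, zero at the start; "wrist_torque": the same for the moment, N m; "finger_gap": finger opening in mm; "finger_force": force on a finger pad.
Only numpy, scipy, OpenCV 4.12 (cv2) and the standard library are available. Lean on these libraries where they do the work, as an engineer would, in place of code of your own. Each camera call takes 0.05 s, during which the arm holds its last target. There are 200 camera calls.

### The job

Get the warm plate ready, sliding everything flat along the bench by its grip rib and never lifting it: first slide the steel blank off the plate and park it squarely and wholly on the blue mat, then push the red ejector tab all the way in so that the yellow temperature logger comes out of its dock, and slide the logger fully inside the orange outline. Only then slide every dish carrier on the bench fully inside a white outline of its own, in line with it, and when all are in, press the green timer button right down; leave the bottle, the tip box and the tape roll alone.

Things in the scene. Friction and masses are not known exactly. Their poses are not given: they have to be found in the camera images.
- plate: Warm plate let flush into the bench: black, 300 (x) by 344 (y) mm, no edge or step (things slide over it freely at bench height). Origin at its centre at bench height; z up. It may be turned a little. Carries four white outlines for dish carriers and one orange outline for the logger.
- bay1 (a point): Centre, at bench height, of a white outline on the plate, 138 mm long (x) by 84 mm wide (y) outside; axes as the plate. Centre at (-70, -22) mm in the plate's frame. For one carrier, its long side along the outline's long side, either way round.
- bay2 (a point): Centre, at bench height, of a white outline on the plate, 138 mm long (x) by 84 mm wide (y) outside; axes as the plate. Centre at (70, -22) mm in the plate's frame. For one carrier, its long side along the outline's long side, either way round.
- bay3 (a point): Centre, at bench height, of a white outline on the plate, 138 mm long (x) by 84 mm wide (y) outside; axes as the plate. Centre at (-70, -110) mm in the plate's frame. For one carrier, its long side along the outline's long side, either way round.
- bay4 (a point): Centre, at bench height, of a white outline on the plate, 138 mm long (x) by 84 mm wide (y) outside; axes as the plate. Centre at (70, -110) mm in the plate's frame. For one carrier, its long side along the outline's long side, either way round.
- logger_bay (a point): Centre, at bench height, of the orange outline, 84 mm (plate x) by 126 mm (plate y), at (0, 95) mm in the plate's frame; axes as the plate. For the logger, its long side along y, either way round. The steel blank lies here at the start.
- mat: Thin blue parking mat for the blank, flush (no step), 92 mm (x) by 142 mm (y). Origin at its centre at bench height. The blank goes here with its long side along the mat's y, either way round.
- dock: Logger dock fixed to the bench: a tunnel 100 mm long (its x) and 82 mm wide (its y) outside, 59 mm high, two white side walls 8 mm thick, a clear roof (underside at 50 mm, top at 56 mm), no floor; open at both ends. Origin at its centre at bench height. Mouth at -x (x = -50 mm, orange strip over it), facing the plate; the ejector sticks out at +x.
- ejector (a joint): Spring ejector slide of the dock: 0 at rest, 0.055 m fully pushed; pushing the red tab toward the dock's -x pushes the logger out of the mouth by about 0.05 m. Spring about 1.6 N at rest to 4 N fully in; it comes back by itself when let go and the logger stays out. At full stroke the logger's grip rib stands about 25 mm clear of the mouth.
- ejector_tab (a point): Middle of the outer (dock +x) face of the red ejector tab, 45 mm above the bench; the tab is an upright plate 50 mm wide (dock y), 12 mm thick, from 2 to 64 mm above the bench. The point moves with the tab. Push it toward the dock's -x with closed fingers pointing down.
- timer (a joint): Green timer button on the dock's roof: 0 up, 0.006 m fully down; takes about 4 N. Springs back.
- timer_top (a point): Centre of the top of the green timer button, 30 mm across; pressed straight down.
- carrierA: Dish carrier (three or all of the four are present): white slab 110 mm (x) by 56 mm (y), 12 mm thick, with a blue grip rib in the middle, 26 mm long (x), 12 mm thick (y), its top 41 mm above the bench, and a clear dish 33 mm across and 9 mm high on the slab at x = +-36 mm. Origin at the centre of its underside, z up. Mass about 0.16 kg. Pinch the rib across y from above, over the slab.
- carrierB: Dish carrier (three or all of the four are present): white slab 110 mm (x) by 56 mm (y), 12 mm thick, with a blue grip rib in the middle, 26 mm long (x), 12 mm thick (y), its top 41 mm above the bench, and a clear dish 33 mm across and 9 mm high on the slab at x = +-36 mm. Origin at the centre of its underside, z up. Mass about 0.16 kg. Pinch the rib across y from above, over the slab.
- carrierC: Dish carrier (three or all of the four are present): white slab 110 mm (x) by 56 mm (y), 12 mm thick, with a blue grip rib in the middle, 26 mm long (x), 12 mm thick (y), its top 41 mm above the bench, and a clear dish 33 mm across and 9 mm high on the slab at x = +-36 mm. Origin at the centre of its underside, z up. Mass about 0.16 kg. Pinch the rib across y from above, over the slab.
- carrierD: Dish carrier (three or all of the four are present): white slab 110 mm (x) by 56 mm (y), 12 mm thick, with a blue grip rib in the middle, 26 mm long (x), 12 mm thick (y), its top 41 mm above the bench, and a clear dish 33 mm across and 9 mm high on the slab at x = +-36 mm. Origin at the centre of its underside, z up. Mass about 0.16 kg. Pinch the rib across y from above, over the slab.
- logger: Temperature logger: yellow slab 90 mm (x) by 56 mm (y), 12 mm thick, orange grip rib 26 mm long (x), 12 mm thick (y), centred at x = -22 mm, y = 0, its top 41 mm above the bench; black display at +x. Origin at the centre of its underside, z up. Starts inside the dock with its axes as the dock's, out of the gripper's reach. About 0.18 kg.
- blank: Steel blank: metal slab 100 mm (x) by 56 mm (y), 12 mm thick, black grip rib in the middle, 26 mm long (x), 12 mm thick (y), its top 41 mm above the bench. Origin at the centre of its underside, z up. About 0.35 kg.
- bottle: Amber bottle, 60 mm across, 120 mm high, origin under its centre; not to be disturbed.
- tipbox: Box of pipette tips with green lid, 80 (x) by 120 (y) mm, 67 mm high, origin under its centre; not to be disturbed.
- taperoll: Blue tape roll lying flat, 90 mm across, 20 mm high, origin under its centre; not to be disturbed.
There are look-alikes about, which are no part of the job. What is shaped like the carrierA but purple is not meant.

How it is judged (in metres and radians):
On the way, in this order (a step that is already met when the one before it is completed fails the run):
1. the blank is parked on the mat (x of blank in the frame of mat between -0.018 and 0.018 m and y of blank in the frame of mat between -0.021 and 0.021 m and angle between the x axis of blank and the y axis of mat, either way round below 0.25 rad and height (world z) of blank below 0.006 m), for 0.2 s.
2. the ejector tab is pushed in and the logger is pushed out of the dock's mouth (value of joint ejector above 0.047 m and x of logger in the frame of dock below -0.038 m), for 0.1 s.
3. the logger lies in the orange outline (x of logger in the frame of logger_bay between -0.015 and 0.015 m and y of logger in the frame of logger_bay between -0.019 and 0.019 m and angle between the x axis of logger and the y axis of logger_bay, either way round below 0.25 rad and height (world z) of logger below 0.006 m), for 0.2 s.
4. every carrier lies in a white outline (((x of carrierA in the frame of bay1 between -0.015 and 0.015 m and y of carrierA in the frame of bay1 between -0.015 and 0.015 m and angle between the x axis of carrierA and the x axis of bay1, either way round below 0.25 rad and height (world z) of carrierA below 0.006 m) or (x of carrierA in the frame of bay2 between -0.015 and 0.015 m and y of carrierA in the frame of bay2 between -0.015 and 0.015 m and angle between the x axis of carrierA and the x axis of bay2, either way round below 0.25 rad and height (world z) of carrierA below 0.006 m) or (x of carrierA in the frame of bay3 between -0.015 and 0.015 m and y of carrierA in the frame of bay3 between -0.015 and 0.015 m and angle between the x axis of carrierA and the x axis of bay3, either way round below 0.25 rad and height (world z) of carrierA below 0.006 m) or (x of carrierA in the frame of bay4 between -0.015 and 0.015 m and y of carrierA in the frame of bay4 between -0.015 and 0.015 m and angle between the x axis of carrierA and the x axis of bay4, either way round below 0.25 rad and height (world z) of carrierA below 0.006 m)) and ((x of carrierB in the frame of bay1 between -0.015 and 0.015 m and y of carrierB in the frame of bay1 between -0.015 and 0.015 m and angle between the x axis of carrierB and the x axis of bay1, either way round below 0.25 rad and height (world z) of carrierB below 0.006 m) or (x of carrierB in the frame of bay2 between -0.015 and 0.015 m and y of carrierB in the frame of bay2 between -0.015 and 0.015 m and angle between the x axis of carrierB and the x axis of bay2, either way round below 0.25 rad and height (world z) of carrierB below 0.006 m) or (x of carrierB in the frame of bay3 between -0.015 and 0.015 m and y of carrierB in the frame of bay3 between -0.015 and 0.015 m and angle between the x axis of carrierB and the x axis of bay3, either way round below 0.25 rad and height (world z) of carrierB below 0.006 m) or (x of carrierB in the frame of bay4 between -0.015 and 0.015 m and y of carrierB in the frame of bay4 between -0.015 and 0.015 m and angle between the x axis of carrierB and the x axis of bay4, either way round below 0.25 rad and height (world z) of carrierB below 0.006 m)) and ((x of carrierC in the frame of bay1 between -0.015 and 0.015 m and y of carrierC in the frame of bay1 between -0.015 and 0.015 m and angle between the x axis of carrierC and the x axis of bay1, either way round below 0.25 rad and height (world z) of carrierC below 0.006 m) or (x of carrierC in the frame of bay2 between -0.015 and 0.015 m and y of carrierC in the frame of bay2 between -0.015 and 0.015 m and angle between the x axis of carrierC and the x axis of bay2, either way round below 0.25 rad and height (world z) of carrierC below 0.006 m) or (x of carrierC in the frame of bay3 between -0.015 and 0.015 m and y of carrierC in the frame of bay3 between -0.015 and 0.015 m and angle between the x axis of carrierC and the x axis of bay3, either way round below 0.25 rad and height (world z) of carrierC below 0.006 m) or (x of carrierC in the frame of bay4 between -0.015 and 0.015 m and y of carrierC in the frame of bay4 between -0.015 and 0.015 m and angle between the x axis of carrierC and the x axis of bay4, either way round below 0.25 rad and height (world z) of carrierC below 0.006 m)) and ((x of carrierD in the frame of bay1 between -0.015 and 0.015 m and y of carrierD in the frame of bay1 between -0.015 and 0.015 m and angle between the x axis of carrierD and the x axis of bay1, either way round below 0.25 rad and height (world z) of carrierD below 0.006 m) or (x of carrierD in the frame of bay2 between -0.015 and 0.015 m and y of carrierD in the frame of bay2 between -0.015 and 0.015 m and angle between the x axis of carrierD and the x axis of bay2, either way round below 0.25 rad and height (world z) of carrierD below 0.006 m) or (x of carrierD in the frame of bay3 between -0.015 and 0.015 m and y of carrierD in the frame of bay3 between -0.015 and 0.015 m and angle between the x axis of carrierD and the x axis of bay3, either way round below 0.25 rad and height (world z) of carrierD below 0.006 m) or (x of carrierD in the frame of bay4 between -0.015 and 0.015 m and y of carrierD in the frame of bay4 between -0.015 and 0.015 m and angle between the x axis of carrierD and the x axis of bay4, either way round below 0.25 rad and height (world z) of carrierD below 0.006 m))), for 0.2 s.
5. the timer button is pressed down (value of joint timer above 0.0045 m), for 0.05 s.
At the end, for the whole second after the job is handed in: Released, flat, under 0.02 m/s, within 0.25 rad of the outline or mat; centres off by less than: blank on mat 18 mm (mat x), 21 mm (y); logger in orange outline 15 mm (plate x), 19 mm (y); every carrier 15 mm in x and y from the centre of a white outline (all of step 1 and all of step 3 and all of step 4 and linear speed of each of blank, logger, carrierA, carrierB, carrierC, carrierD below 0.02 m/s); the robot touches nothing.
It fails at once if a carrier, the logger or the blank is lifted more than 15 mm off the bench instead of slid (height (world z) of any of carrierA, carrierB, carrierC, carrierD, logger, blank above 0.015 m).
It fails at once if the bottle, tip box or tape roll is disturbed (moved more than 30 mm) (distance of any of bottle, tipbox, taperoll from where it was at the start of the episode above 0.03 m).
Of carrierA, carrierB, carrierC, carrierD only 3 to 4 are there at a start; the rules pass over those that are not, and their reading is None.
At some moment in a run one of carrierA, carrierB, carrierC, carrierD, blank may be knocked a few centimetres aside while the robot is not near it.
Once in a run the grip may slacken for a moment while it holds something.
It also fails if it takes over 208 s, if anything falls off the work surface, if the arm or the gripper's body presses on something with over 40 N, if the wrist force passes 120 N, or if a joint passes its speed limit or range.

## Working session

There is one attempt and no reset: what is moved stays moved. The work goes in short steps, Python scripts to look and compute and a tool call to move; the robot and the scene stay as the last step left them, time stands still between calls to the robot, and variables do not carry over. Pictures are saved under pics/ and viewed, at most 14 in all, crops included, and the job is handed in when it is done.

Besides the shell and the picture viewer there is one more tool, called after "Emit:" in YAML: its name, and indented under it one key for each argument. arm_command: Moves the arm, as the interface text tells. Shift numbers are shares of 0.2 m and turn numbers shares of 2 rad, none past 1 either way. Its arguments: {"type":"object","properties":{"slide":{"type":"array"},"angular":{"type":"array"},"fingers":{"type":"number"}},"required":["slide","angular"]}

```bash
mkdir -p pics; ls
python3 - <<'E'
from bench import r, viewer, spotter
import cv2, numpy as np
for n in ["scene","side"]:
    im=viewer.get_image(n); cv2.imwrite(f"pics/{n}0.png",cv2.resize(im[:,:,::-1],(800,600),interpolation=cv2.INTER_CUBIC))
    c=viewer.get_calibration(n); print(n,np.array(c["camera_matrix"]).round(1).tolist(),np.array(c["cam_to_world"]).round(3).tolist(),[k for k in c])
print(r.get_state())
E
```

```text
pics
scene [[416.9, 0.0, 276.0], [0.0, 416.9, 209.9], [0.0, 0.0, 1.0]] [[-0.357, -0.597, 0.718, 1307.834], [0.934, -0.215, 0.286, 254.225], [-0.017, 0.773, 0.635, 775.691], [0.0, 0.0, 0.0, 1.0]] ['camera_matrix', 'cam_to_world']
side [[539.4, 0.0, 289.0], [0.0, 539.4, 208.9], [0.0, 0.0, 1.0]] [[0.979, 0.123, -0.163, 259.473], [-0.203, 0.507, -0.838, -1433.819], [-0.02, 0.853, 0.521, 919.453], [0.0, 0.0, 0.0, 1.0]] ['camera_matrix', 'cam_to_world']
{'t': 0.1, 'joint_positions': array([ 1.13137841e+00,  3.51186456e-01,  1.65236069e+00,  9.89698551e-06,
        1.13905860e+00, -8.46184283e-02]), 'dq': array([-0.001689  , -0.00117937, -0.00031688, -0.00042123,  0.00183689,
        0.00189   ]), 'joint_efforts': array([-5.40334327e-05, -5.06840122e+01, -2.91873926e+01, -1.43848738e-04,
        2.79178777e-03,  1.63785137e-05]), 'ee_pos': array([190.93181998, 515.48894224, 230.80977064]), 'tool_rot': array([-1.35551724e-04,  1.76472746e-01,  9.84305396e-01, -4.88096677e-04]), 'contact_force': array([ 0.30191706, -0.96461426,  0.74993347]), 'wrist_torque': array([ 0.01969592, -0.03963405, -0.03049233]), 'finger_force': 0.0, 'finger_gap': 85.53970523767757}
```

View pics/scene0.png

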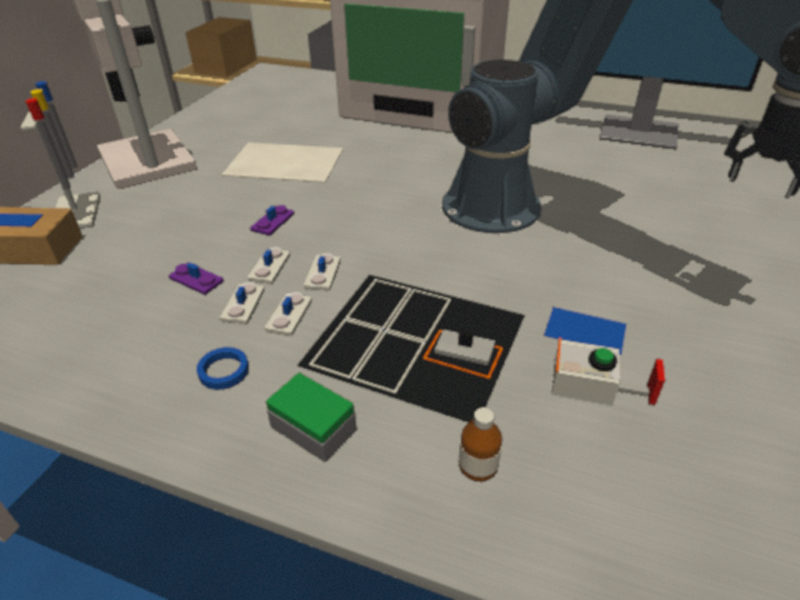

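View pics/side0.png

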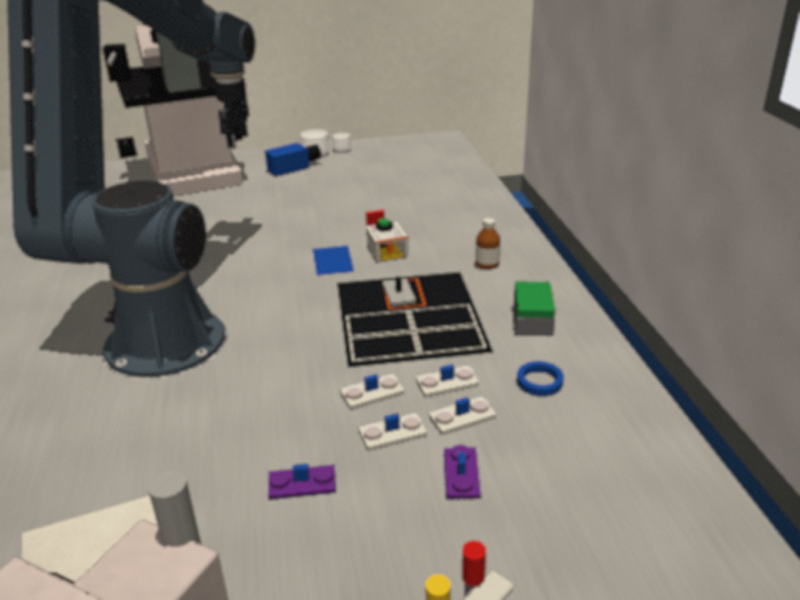

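The scene picture shows four white carriers near (268,264), (322,270), (242,301) and (288,312). The two look-alikes at (272,219) and (195,277) are purple, so not meant. The blank is at (465,347), the mat at (585,328), the dock at (587,370) and the tab at (655,382). The side picture agrees. Next I measure them.

```bash
cat > h.py <<'E'
from bench import r, viewer, spotter
import cv2, numpy as np
def cal(n):
    c=viewer.get_calibration(n); return np.array(c["camera_matrix"]),np.array(c["cam_to_world"])
def toplane(uv,z,K,T):
    uv=np.asarray(uv,float).reshape(-1,2)
    d=np.c_[(uv[:,0]-K[0,2])/K[0,0],-(uv[:,1]-K[1,2])/K[1,1],-np.ones(len(uv))]@T[:3,:3].T
    return (T[:3,3]+d*((z-T[2,3])/d[:,2])[:,None])[:,:2]
def proj(P,K,T):
    c=(np.atleast_2d(P)-T[:3,3])@T[:3,:3]
    return np.c_[K[0,2]+K[0,0]*c[:,0]/-c[:,2],K[1,2]-K[1,1]*c[:,1]/-c[:,2]]
def rect(mask,z,K,T):
    """minAreaRect on plane z: centre, (long,short), angle of long axis (deg)"""
    m=mask.astype(np.uint8); n,l,s,_=cv2.connectedComponentsWithStats(m)
    if n<2: return None
    k=1+np.argmax(s[1:,4]); cs,_=cv2.findContours((l==k).astype(np.uint8),cv2.RETR_EXTERNAL,cv2.CHAIN_APPROX_NONE)
    p=toplane(cs[0],z,K,T); (c,wh,a)=cv2.minAreaRect(p.astype(np.float32))
    if wh[0]<wh[1]: wh=wh[::-1]; a+=90
    a=(a+90)%180-90
    return np.round(c,1).tolist(),np.round(wh,1).tolist(),round(a,1)
def tool():
    s=r.get_state(); w,x,y,z=s["tool_rot"]
    yaw=np.degrees(np.arctan2(2*(x*y+w*z),1-2*(y*y+z*z)))
    return s["ee_pos"].round(1).tolist(),round(yaw,1),round(s["finger_gap"],1),round(s["t"],2)
E
python3 - <<'E'
from h import *
print(tool())
for n in ["scene","side"]:
    viewer.get_image(n); K,T=cal(n)
    for t,z in [("plate",0),("mat",0),("carrierA",8),("blank",8),("dock",57),("ejector_tab",45),("bottle",0),("tipbox",67),("taperoll",20),("timer_top",60)]:
        for d in spotter.regions_of(t,n):
            if d["p"]>.3: print(n,t,round(d["p"],2),rect(d["pixels"],z,K,T))
        if t in("dock","timer_top","ejector_tab","bottle"):
            for d in spotter.search_frame(t,n)[:2]: print("   pt",t,round(d["p"],2),(T@np.r_[d["point"],1])[:3].round(0))
E
```

```text
([190.9, 515.5, 230.8], np.float64(159.7), 85.5, 0.1)
scene plate 0.69 ([524.4, -17.9], [345.1, 301.2], 86.6)
scene mat 0.56 ([387.0, 279.4], [143.2, 92.8], 89.1)
scene carrierA 0.79 ([414.7, -396.6], [127.8, 58.3], 9.1)
scene carrierA 0.79 ([510.8, -526.9], [130.5, 63.2], 76.7)
scene carrierA 0.6 ([243.4, -486.6], [140.9, 78.6], -0.8)
scene blank 0.97 ([515.7, 76.4], [102.2, 76.2], -88.5)
scene dock 0.73 ([511.2, 315.3], [35.5, 28.0], -8.8)
scene dock 0.63 ([554.9, 328.5], [174.0, 132.0], -84.4)
   pt dock 0.69 [552. 304.  60.]
scene ejector_tab 0.88 ([527.0, 387.4], [108.2, 59.9], -14.2)
scene ejector_tab 0.67 ([569.3, -1.5], [327.2, 286.8], 86.6)
   pt ejector_tab 0.57 [526. 399.  32.]
scene bottle 0.88 ([714.5, 159.6], [143.7, 65.8], 5.5)
   pt bottle 0.89 [780. 170.  82.]
scene tipbox 0.73 ([803.8, -89.7], [150.0, 108.3], 75.2)
scene tipbox 0.64 ([467.3, -235.0], [120.4, 53.5], 13.9)
scene taperoll 0.92 ([729.1, -306.9], [106.3, 86.4], 35.3)
scene timer_top 0.68 ([515.0, 316.9], [41.0, 30.4], 6.4)
scene timer_top 0.4 ([584.4, 4.1], [319.5, 283.3], 86.5)
   pt timer_top 0.23 [ 41
[... 414 characters left out ...]
ank 0.66 ([523.9, -32.1], [341.4, 296.8], 86.6)
side blank 0.47 ([724.5, -312.0], [111.1, 87.8], 68.9)
side dock 0.83 ([527.5, 283.0], [276.8, 100.0], 87.6)
   pt dock 0.82 [522. 289.  53.]
side ejector_tab 0.74 ([777.8, -122.0], [216.9, 84.8], 71.9)
side ejector_tab 0.4 ([520.1, 401.8], [78.5, 41.9], 80.2)
   pt ejector_tab 0.48 [520. 400.  46.]
side bottle 0.97 ([796.2, 287.9], [302.4, 65.9], 72.8)
side bottle 0.56 ([390.4, 281.2], [149.7, 91.2], 87.6)
side bottle 0.38 ([419.7, -386.8], [115.8, 79.7], 8.3)
   pt bottle 0.65 [758. 146.  56.]
side tipbox 0.96 ([762.7, -157.7], [205.2, 80.4], 71.9)
side taperoll 0.79 ([718.3, -328.8], [113.8, 92.3], 71.8)
   pt timer_top 0.47 [526. 306.  75.]
```

```bash
cat >> h.py <<'E'
def plan(x,y,z,yaw,n=None):
    """constant row, repeated n times, that carries the tool to the target"""
    (p,th,*_)=tool(); d=(yaw-th+180)%360-180
    if n is None: n=int(np.ceil(max(np.hypot(x-p[0],y-p[1])/39,abs(z-p[2])/39,abs(d)/6.9)))
    A=sum(np.array([[np.cos(a),np.sin(a)],[np.sin(a),-np.cos(a)]]) for a in np.radians(th+d/n*np.arange(n)))
    s=np.linalg.solve(A,[x-p[0],y-p[1]])
    return n,"slide",(np.r_[s,(p[2]-z)/n]/200).round(4).tolist(),"turn",round(-np.radians(d)/n/2,4)
E
python3 - <<'E'
from h import *
print(tool(),plan(517,60,230,91.5,14))
im=viewer.get_image("wrist"); K,T=cal("wrist"); print(K.round(1).tolist(),T.round(3).tolist())
E
```

```text
([191.1, 515.7, 231.3], np.float64(159.7), 85.4, 1.6) (14, 'slide', [-0.2121, -0.0091, 0.0005], 'turn', np.float64(0.0425))
[[294.3, 0.0, 274.6], [0.0, 294.3, 206.7], [0.0, 0.0, 1.0]] [[0.348, -0.901, -0.26, 124.619], [0.938, 0.334, 0.097, 540.068], [-0.0, -0.277, 0.961, 374.483], [0.0, 0.0, 0.0, 1.0]]
```

Emit:
arm_command:
  slide:
    - [-0.198,-0.009,0]
    - [-0.198,-0.009,0]
    - [-0.198,-0.009,0]
    - [-0.198,-0.009,0]
    - [-0.198,-0.009,0]
    - [-0.198,-0.009,0]
    - [-0.198,-0.009,0]
    - [-0.198,-0.009,0]
    - [-0.198,-0.009,0]
    - [-0.198,-0.009,0]
  angular:
    - [0,0,0.0397]
    - [0,0,0.0397]
    - [0,0,0.0397]
    - [0,0,0.0397]
    - [0,0,0.0397]
    - [0,0,0.0397]
    - [0,0,0.0397]
    - [0,0,0.0397]
    - [0,0,0.0397]
    - [0,0,0.0397]
  fingers: -1

```text
t: 2.48
ee_pos: [472.7, 248.7, 231.3]
tool_rot: [0.0, 0.545, 0.838, 0.0]
contact_force: [0.5, 0.8, 0.1]
finger_gap: 85.6
finger_force: 0.0
```

Emit:
arm_command:
  slide:
    - [-0.198,-0.009,0]
    - [-0.198,-0.009,0]
    - [-0.198,-0.009,0]
    - [-0.198,-0.009,0]
    - [-0.198,-0.009,0]
    - [0,0,0]
    - [0,0,0]
    - [0,0,0]
  angular:
    - [0,0,0.0397]
    - [0,0,0.0397]
    - [0,0,0.0397]
    - [0,0,0.0397]
    - [0,0,0.0397]
    - [0,0,0]
    - [0,0,0]
    - [0,0,0]

```text
t: 3.15
ee_pos: [514.2, 58.3, 231.3]
tool_rot: [-0.0, 0.698, 0.716, 0.0]
contact_force: [-0.6, 0.0, 0.6]
finger_gap: 85.9
finger_force: 0.0
```

Run:
```python
from h import *
print(tool())
im=viewer.get_image("wrist"); K,T=cal("wrist")
cv2.imwrite("pics/w1.png",cv2.resize(im[:,:,::-1],(800,600),interpolation=cv2.INTER_CUBIC))
for t,z in [("plate",0),("mat",0),("carrierA",12),("blank",12),("dock",57),("ejector_tab",64)]:
        for d in spotter.regions_of(t,"wrist"):
            if d["p"]>.3: print(t,round(d["p"],2),rect(d["pixels"],z,K,T))
```

```text
([514.2, 58.3, 231.3], np.float64(91.4), 85.9, 3.15)
plate 0.87 ([524.8, -16.7], [346.5, 301.3], 86.7)
mat 0.95 ([387.1, 233.7], [92.6, 46.1], -1.2)
blank 0.68 ([519.1, 79.1], [99.4, 55.8], -88.5)
dock 0.71 ([500.1, 231.0], [14.4, 7.1], -83.4)
```

The wrist view puts the blank at (519, 79) mm and about 91.5°, its 99 × 56 mm outline matching the slab. I go down over its rib and grip.

Emit:
arm_command:
  slide:
    - [0.1035,0.027,0]
    - [0,0,0.19]
    - [0,0,0.19]
    - [0,0,0.19]
    - [0,0,0.19]
    - [0,0,0.15]
    - [0,0,0.08]
    - [0,0,0.06]
    - [0,0,0.025]
    - [0,0,0]
  angular:
    - [0,0,0]
    - [0,0,0]
    - [0,0,0]
    - [0,0,0]
    - [0,0,0]
    - [0,0,0]
    - [0,0,0]
    - [0,0,0]
    - [0,0,0]
    - [0,0,0]

```text
t: 4.33
ee_pos: [518.9, 79.1, 15.9]
tool_rot: [-0.0, 0.698, 0.716, -0.0]
contact_force: [-0.7, 0.5, -0.0]
finger_gap: 85.5
finger_force: 0.0
```

Emit:
arm_command:
  slide:
    - [0,0,0]
    - [0,0,0]
    - [0,0,0]
    - [0,0,0]
    - [0,0,0]
    - [0,0,0]
    - [0,0,0]
    - [0,0,0]
  angular:
    - [0,0,0]
    - [0,0,0]
    - [0,0,0]
    - [0,0,0]
    - [0,0,0]
    - [0,0,0]
    - [0,0,0]
    - [0,0,0]
  fingers: 1

```text
t: 5.0
ee_pos: [519.3, 78.9, 16.8]
tool_rot: [0.0, 0.698, 0.716, 0.0]
contact_force: [-1.3, 0.2, 5.6]
finger_gap: 10.9
finger_force: 59.5
```

Run:
```python
from h import *
print(tool(), r.get_state()["finger_force"],r.get_state()["contact_force"])
print(plan(387,79,16,91), plan(387,277,16,88.8))
```

```text
([519.3, 78.9, 16.8], np.float64(91.4), 10.9, 5.0) 59.4621741771698 [-1.30835512  0.16959152  5.58546304]
(4, 'slide', [0.0037, -0.1653, 0.001], 'turn', np.float64(0.0009)) (7, 'slide', [0.142, -0.0938, 0.0006], 'turn', np.float64(0.0032))
```

Emit:
arm_command:
  slide:
    - [0.0027,-0.06,0]
    - [0.0027,-0.11,0]
    - [0.0027,-0.11,0]
    - [0.0027,-0.11,0]
    - [0.0027,-0.11,0]
    - [0.0027,-0.11,0]
    - [0,-0.046,0]
    - [0,0,0]
  angular:
    - [0,0,0]
    - [0,0,0]
    - [0,0,0.0057]
    - [0,0,0.0057]
    - [0,0,0.0057]
    - [0,0,0.0057]
    - [0,0,0]
    - [0,0,0]

```text
t: 5.67
ee_pos: [385.9, 80.9, 16.7]
tool_rot: [-0.001, 0.714, 0.7, -0.001]
contact_force: [-11.3, 1.4, 20.3]
finger_gap: 10.8
finger_force: 61.9
```

Run:
```python
from h import *
im=viewer.get_image("wrist"); K,T=cal("wrist")
print(tool(), r.get_state()["contact_force"])
for t,z in [("plate",0),("mat",0),("blank",12),("dock",57)]:
        for d in spotter.regions_of(t,"wrist"):
            if d["p"]>.3: print(t,round(d["p"],2),rect(d["pixels"],z,K,T))
print(plan(387.5,278,16.8,88.8))
```

```text
([385.9, 80.9, 16.7], np.float64(88.8), 10.9, 5.72) [-12.40211559   1.52976826  23.02709663]
plate 0.69 ([477.8, 63.7], [237.5, 151.0], -76.2)
blank 0.61 ([385.4, 81.2], [99.9, 55.6], 88.8)
(6, 'slide', [0.1643, -0.0021, -0.0001], 'turn', np.float64(-0.0))
```

Emit:
arm_command:
  slide:
    - [0.06,-0.001,-0.003]
    - [0.12,-0.001,0]
    - [0.12,-0.001,0]
    - [0.12,-0.001,0]
    - [0.12,-0.001,0]
    - [0.12,-0.001,0]
    - [0.12,-0.001,0]
    - [0.12,-0.001,0]
    - [0.086,-0.001,0]
    - [0,0,0]
  angular:
    - [0,0,0]
    - [0,0,0]
    - [0,0,0]
    - [0,0,0]
    - [0,0,0]
    - [0,0,0]
    - [0,0,0]
    - [0,0,0]
    - [0,0,0]
    - [0,0,0]

```text
t: 6.75
ee_pos: [390.3, 280.6, 16.8]
tool_rot: [0.0, 0.714, 0.701, 0.001]
contact_force: [1.2, 0.2, -2.6]
finger_gap: 10.5
finger_force: 58.7
```

```bash
cat >> h.py <<'E'
def look(cam="wrist",things=(("blank",12),("mat",0)),save=None):
    im=viewer.get_image(cam); K,T=cal(cam)
    if save: cv2.imwrite(f"pics/{save}.png",cv2.resize(im[:,:,::-1],(800,600),interpolation=cv2.INTER_CUBIC))
    s=r.get_state(); print(tool(),s["contact_force"].round(1),s["finger_force"].round(1))
    for t,z in things:
        for d in spotter.regions_of(t,cam):
            if d["p"]>.3: print(cam,t,round(d["p"],2),rect(d["pixels"],z,K,T))
    return im,K,T
E
python3 - <<'E'
from h import *
look(); look("side")
E
```

```text
Traceback (most recent call last):
  File "h.py", line 35, in look
    s=r.get_state(); print(tool(),s["contact_force"].round(1),s["finger_force"].round(1))
                                                              ^^^^^^^^^^^^^^^^^^^^^^^
AttributeError: 'float' object has no attribute 'round'
```

Emit:
arm_command:
  slide:
    - [0,0,0]
    - [0,0,0]
    - [0,0,0]
    - [0,0,0]
    - [0,0,0]
    - [0,0,-0.05]
    - [0,0,-0.19]
    - [0,0,-0.19]
    - [0,0,-0.19]
    - [0,0,-0.19]
  angular:
    - [0,0,0]
    - [0,0,0]
    - [0,0,0]
    - [0,0,0]
    - [0,0,0]
    - [0,0,0]
    - [0,0,0]
    - [0,0,0]
    - [0,0,0]
    - [0,0,0]
  fingers: -1

```text
t: 7.63
ee_pos: [389.7, 277.6, 181.5]
tool_rot: [0.0, 0.714, 0.7, 0.0]
contact_force: [-0.5, 0.2, 0.1]
finger_gap: 85.6
finger_force: 0.0
```

```bash
sed -i 's/s\["finger_force"\].round(1)/s["finger_force"]/' h.py
python3 - <<'E'
from h import *
look(things=(("blank",12),("mat",0),("dock",59),("ejector_tab",64)),save="w2")
E
```

```text
([392.4, 279.3, 188.3], np.float64(88.8), 85.6, 7.68) [4.  1.9 7.9] 0.0
wrist blank 0.92 ([394.2, 280.1], [102.9, 58.2], 88.9)
wrist mat 0.65 ([393.4, 282.1], [144.2, 95.2], 88.8)
wrist mat 0.62 ([577.4, 307.0], [45.1, 38.0], -1.3)
wrist dock 0.58 ([527.3, 328.0], [176.8, 102.7], -84.0)
wrist ejector_tab 0.84 ([519.7, 379.9], [72.2, 70.0], 6.3)
```

Emit:
arm_command:
  slide:
    - [0.066,0.161,-0.05]
    - [0.066,0.161,-0.05]
    - [0.066,0.161,-0.05]
    - [0.066,0.161,-0.05]
    - [0,0,0]
    - [0,0,0]
    - [0,0,0]
    - [0,0,0]
  angular:
    - [0,0,0]
    - [0,0,0]
    - [0,0,0]
    - [0,0,0]
    - [0,0,0]
    - [0,0,0]
    - [0,0,0]
    - [0,0,0]
  fingers: 1

```text
t: 8.55
ee_pos: [518.7, 327.6, 217.7]
tool_rot: [-0.0, 0.714, 0.7, -0.001]
contact_force: [0.1, 1.0, -0.2]
finger_gap: -0.4
finger_force: 0.0
```

Run:
```python
from h import *
look(things=(("blank",12),("mat",0),("dock",59),("ejector_tab",64),("timer_top",62),("logger",12)),save="w3")
print(cal("wrist")[1].round(3).tolist())
```

```text
([518.8, 327.7, 218.1], np.float64(88.8), -0.1, 8.6) [ 0.1  0.3 -0.6] 0.0
wrist blank 0.8 ([391.4, 280.0], [100.6, 59.4], 89.0)
wrist mat 0.88 ([389.0, 280.9], [144.0, 96.1], 89.1)
wrist dock 0.68 ([527.6, 327.1], [171.4, 82.7], -84.4)
wrist ejector_tab 0.78 ([522.6, 379.3], [65.4, 49.0], -83.8)
wrist timer_top 0.76 ([529.3, 312.1], [31.9, 30.7], 88.8)
wrist logger 0.48 ([541.4, 339.4], [0.0, 0.0], 0.0)
wrist logger 0.34 ([653.0, 98.8], [49.0, 13.6], -37.9)
[[1.0, 0.02, 0.006, 520.776], [-0.021, 0.96, 0.278, 398.342], [-0.0, -0.278, 0.961, 362.197], [0.0, 0.0, 0.0, 1.0]]
```

View pics/w3.png

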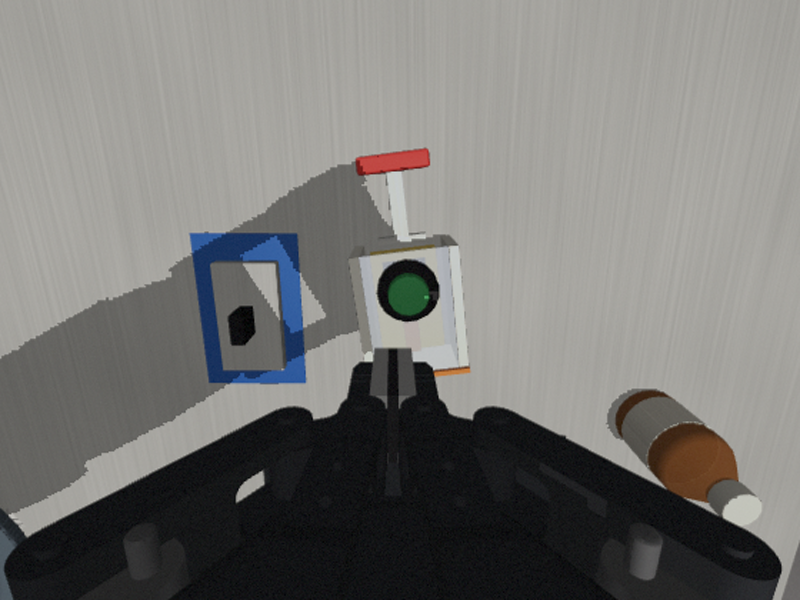

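The blank sits inside the blue mat at (247,315). The red tab is at (393,161) and the dock at (408,300), with the green timer at (408,293). The dock is turned by about 96°.

Run:
```python
from h import *
K,T=cal("wrist"); f=lambda p,z: toplane(np.array(p)/(800/560),z,K,T).round(1).tolist()
print("tab outer",f([[357,157],[428,149]],64),"inner",f([[359,175],[429,165]],64))
print("dock walls top far",f([[349,259],[457,240]],59),"near right",f([[469,369]],59))
print("timer top",f([[408,296]],66),f([[408,296]],75))
for y in(96,):
  print(plan(518,445,120,y), "q",r.get_state()["joint_positions"].round(2))
```

```text
tab outer [[497.2, 409.6], [545.1, 413.7]] inner [[498.1, 397.9], [545.8, 403.5]]
dock walls top far [[487.8, 339.0], [566.6, 351.3]] near right [[578.3, 248.7]]
timer top [[530.5, 311.9]] [[530.2, 314.5]]
(3, 'slide', [0.195, 0.0012, 0.165], 'turn', np.float64(-0.0209)) q [ 0.49  0.48  1.49 -0.    1.17  0.51]
```

Emit:
arm_command:
  slide:
    - [0.19,-0.0005,0]
    - [0.19,-0.0005,0]
    - [0.19,-0.0005,0]
    - [0,0,0.1]
    - [0,0,0.19]
    - [0,0,0.19]
    - [0,0,0.19]
    - [0,0,0.19]
    - [0,0,0.08]
    - [0,0,0]
  angular:
    - [0,0,-0.021]
    - [0,0,-0.021]
    - [0,0,-0.021]
    - [0,0,0]
    - [0,0,0]
    - [0,0,0]
    - [0,0,0]
    - [0,0,0]
    - [0,0,0]
    - [0,0,0]
  fingers: 1

```text
t: 9.73
ee_pos: [515.0, 440.4, 26.2]
tool_rot: [-0.001, 0.669, 0.743, -0.004]
contact_force: [0.2, 0.1, -0.0]
finger_gap: 0.2
finger_force: 0.0
```

Emit:
arm_command:
  slide:
    - [-0.06,0,0]
    - [-0.05,0,0]
    - [-0.05,0,0]
    - [-0.05,0,0]
    - [-0.05,0,0]
    - [-0.05,0,0]
    - [-0.03,0,0]
    - [0,0,0]
    - [0,0,0]
  angular:
    - [0,0,0]
    - [0,0,0]
    - [0,0,0]
    - [0,0,0]
    - [0,0,0]
    - [0,0,0]
    - [0,0,0]
    - [0,0,0]
    - [0,0,0]

```text
t: 10.48
ee_pos: [524.9, 374.2, 31.6]
tool_rot: [0.0, 0.669, 0.743, 0.001]
contact_force: [0.6, 2.9, 2.0]
finger_gap: 0.2
finger_force: 1.6
```

Emit:
arm_command:
  slide:
    - [-0.02,0,0]
    - [-0.015,0,0]
    - [0,0,0]
    - [0,0,0]
  angular:
    - [0,0,0]
    - [0,0,0]
    - [0,0,0]
    - [0,0,0]

```text
t: 10.82
ee_pos: [525.4, 368.3, 31.4]
tool_rot: [0.0, 0.669, 0.743, 0.001]
contact_force: [0.4, 6.6, 3.6]
finger_gap: -0.1
finger_force: 2.8
```

Run:
```python
from h import *
im,K,T=look("side",things=(("logger",12),("blank",12),("carrierA",12)))
cv2.imwrite("pics/s4.png",cv2.resize(im[120:220,200:380,::-1],(720,400),interpolation=cv2.INTER_CUBIC))
```

```text
([525.4, 368.3, 31.4], np.float64(96.1), 0.1, 10.87) [-0.4  6.1  3.9] 2.8027834743261337
side logger 0.67 ([536.2, 222.9], [107.1, 61.1], -84.6)
side blank 0.78 ([390.7, 272.3], [138.0, 55.8], 89.3)
side carrierA 0.96 ([417.7, -400.3], [113.9, 76.5], 8.2)
side carrierA 0.77 ([511.4, -526.5], [122.7, 55.7], 78.2)
side carrierA 0.58 ([250.7, -489.1], [112.6, 74.6], -3.6)
```

View pics/s4.png

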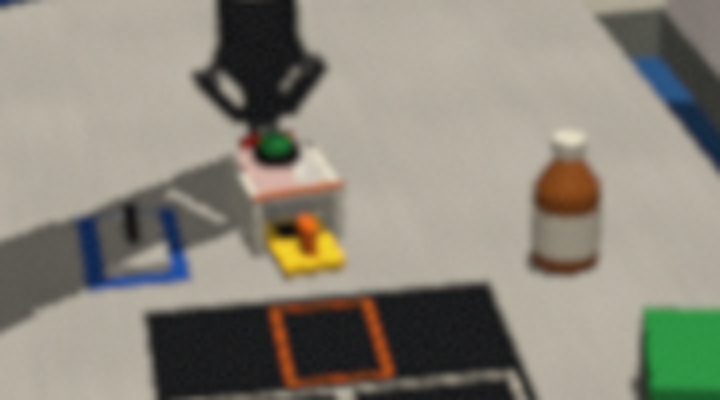

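The logger's orange rib shows at (308,230), clear of the mouth, and the 6.6 N push means the ejector is at its stop. I back off and go over to the logger.

Emit:
arm_command:
  slide:
    - [0.15,0,0]
    - [0.15,0,0]
    - [0,0,-0.15]
    - [0,0,-0.19]
    - [0,0,-0.19]
    - [0,0,-0.19]
    - [0,0,-0.15]
    - [-0.15,0,0]
    - [-0.19,0,0]
    - [-0.19,0,0]
  angular:
    - [0,0,0]
    - [0,0,0]
    - [0,0,0]
    - [0,0,0]
    - [0,0,0]
    - [0,0,0]
    - [0,0,0]
    - [0,0,0]
    - [0,0,0]
    - [0,0,0]

```text
t: 11.85
ee_pos: [529.4, 320.6, 204.8]
tool_rot: [0.0, 0.668, 0.744, -0.0]
contact_force: [0.7, -0.1, -0.3]
finger_gap: 0.2
finger_force: 0.0
```

Emit:
arm_command:
  slide:
    - [-0.19,0,0]
    - [-0.19,0,0]
    - [-0.15,0,0]
    - [-0.06,0,0]
    - [0,0,0]
    - [0,0,0]
    - [0,0,0]
  angular:
    - [0,0,0]
    - [0,0,0]
    - [0,0,0]
    - [0,0,0]
    - [0,0,0]
    - [0,0,0]
    - [0,0,0]
  fingers: -1

```text
t: 12.43
ee_pos: [542.2, 205.4, 204.7]
tool_rot: [-0.0, 0.669, 0.744, -0.0]
contact_force: [0.0, 0.6, -0.1]
finger_gap: 83.1
finger_force: 0.0
```

Run:
```python
from h import *
im,K,T=look("wrist",things=(("logger",12),("plate",0),("blank",12),("dock",59)),save="w5")
d=spotter.search_frame("logger","wrist"); print([(round(q["p"],2),(T@np.r_[q["point"],1])[:3].round(0)) for q in d])
```

```text
([542.1, 205.6, 204.7], np.float64(96.1), 85.5, 12.48) [-1.  -0.1 -0.2] 0.0
wrist plate 0.89 ([528.4, 46.4], [301.0, 219.0], -3.3)
wrist blank 0.85 ([391.4, 278.5], [100.7, 60.9], 89.0)
wrist blank 0.31 ([393.3, 281.1], [137.6, 89.7], 88.7)
wrist dock 0.7 ([529.3, 308.1], [132.4, 82.6], -83.9)
[(0.6, array([540., 215.,  14.]))]
```

View pics/w5.png

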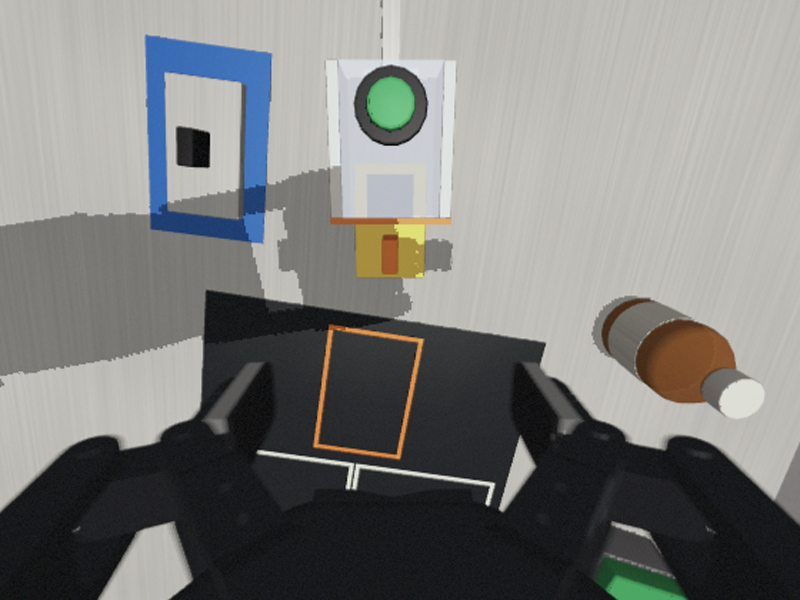

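Run:
```python
from h import *
K,T=cal("wrist"); f=lambda p,z: toplane(np.array(p)/(800/560),z,K,T)
e=f([[356,277],[425,277]],12); a=np.radians(96.1); m=e.mean(0); print(e.round(1),"mid",m.round(1),"rib",(m+23*np.r_[np.cos(a),np.sin(a)]).round(1))
print("rib top",f([[382,235],[398,235],[398,275],[382,275]],41).round(1).tolist())
o=f([[330,326],[422,341],[402,458],[315,445]],0); print("orange",o.mean(0).round(1),o.round(1).tolist())
g=(m+20*np.r_[np.cos(a),np.sin(a)]); print(plan(g[0],g[1],204.7,96.1,1))
```

```text
[[513.2 190.6]
 [569.6 196.6]] mid [541.4 193.6] rib [539.  216.4]
rib top [[531.3, 231.3], [542.9, 232.5], [546.2, 202.7], [534.3, 201.5]]
orange [531.9  76.7] [[493.3, 140.9], [575.6, 135.4], [571.6, 12.3], [486.9, 18.0]]
(1, 'slide', [0.0436, -0.01, 0.0005], 'turn', np.float64(-0.0))
```

Emit:
arm_command:
  slide:
    - [0.0436,-0.01,0]
    - [0,0,0.1]
    - [0,0,0.19]
    - [0,0,0.19]
    - [0,0,0.19]
    - [0,0,0.12]
    - [0,0,0.08]
    - [0,0,0.05]
    - [0,0,0.0185]
    - [0,0,0]
  angular:
    - [0,0,0]
    - [0,0,0]
    - [0,0,0]
    - [0,0,0]
    - [0,0,0]
    - [0,0,0]
    - [0,0,0]
    - [0,0,0]
    - [0,0,0]
    - [0,0,0]

```text
t: 13.57
ee_pos: [539.3, 213.2, 17.0]
tool_rot: [-0.0, 0.669, 0.743, -0.0]
contact_force: [0.3, 0.1, -0.1]
finger_gap: 85.4
finger_force: 0.0
```

Emit:
arm_command:
  slide:
    - [0,0,0]
    - [0,0,0]
    - [0,0,0]
    - [0,0,0]
    - [0,0,0]
    - [0,0,0]
    - [0,0,0]
    - [0,0,0]
  angular:
    - [0,0,0]
    - [0,0,0]
    - [0,0,0]
    - [0,0,0]
    - [0,0,0]
    - [0,0,0]
    - [0,0,0]
    - [0,0,0]
  fingers: 1

```text
t: 14.23
ee_pos: [539.8, 212.9, 17.7]
tool_rot: [0.0, 0.669, 0.743, 0.0]
contact_force: [-0.3, -0.2, 5.5]
finger_gap: 10.5
finger_force: 59.4
```

Run:
```python
from h import *
s=r.get_state();print(tool(),s["contact_force"].round(1),s["finger_force"])
# logger centre is 22+3=25 mm ahead of the tool (tool x); target centre 531.3,76.8 at 87deg
a=np.radians(86.7); c=np.array([531.3,76.8]); g=c-25*np.r_[np.cos(a),np.sin(a)]; print(g, plan(*g,s["ee_pos"][2],86.7,8))
```

```text
([539.8, 212.9, 17.7], np.float64(96.0), 10.5, 14.23) [-0.3 -0.2  5.5] 59.439661502838135
[529.86089933  51.84145458] (8, 'slide', [-0.1005, -0.0096, 0.0], 'turn', np.float64(0.0101))
```

Emit:
arm_command:
  slide:
    - [-0.05,0,-0.003]
    - [-0.1,0,0]
    - [-0.1,0,0]
    - [-0.05,0,0]
    - [0,0,0]
  angular:
    - [0,0,0]
    - [0,0,0]
    - [0,0,0]
    - [0,0,0]
    - [0,0,0]

```text
t: 14.65
ee_pos: [545.8, 151.1, 17.6]
tool_rot: [-0.0, 0.67, 0.743, -0.0]
contact_force: [-0.1, -0.1, -2.0]
finger_gap: 10.6
finger_force: 58.6
```

Emit:
arm_command:
  slide:
    - [-0.063,-0.0117,0]
    - [-0.063,-0.0117,0]
    - [-0.063,-0.0117,0]
    - [-0.063,-0.0117,0]
    - [-0.063,-0.0117,0]
    - [-0.063,-0.0117,0]
    - [-0.063,-0.0117,0]
    - [-0.063,-0.0117,0]
    - [0,0,0]
    - [0,0,0]
  angular:
    - [0,0,0.0101]
    - [0,0,0.0101]
    - [0,0,0.0101]
    - [0,0,0.0101]
    - [0,0,0.0101]
    - [0,0,0.0101]
    - [0,0,0.0101]
    - [0,0,0.0101]
    - [0,0,0]
    - [0,0,0]

```text
t: 15.48
ee_pos: [530.5, 51.1, 17.9]
tool_rot: [-0.0, 0.727, 0.686, 0.0]
contact_force: [0.3, 0.7, -2.0]
finger_gap: 11.0
finger_force: 58.5
```

Run:
```python
from h import *
look("wrist",things=(("logger",12),))
look("scene",things=(("logger",12),("plate",0)))
```

```text
([530.6, 51.6, 17.8], np.float64(86.7), 10.9, 15.53) [-0.5 -0.3 -2.7] 58.47748339176178
wrist logger 0.94 ([531.2, 72.6], [99.1, 56.7], 86.7)
([530.7, 52.2, 17.8], np.float64(86.8), 10.8, 15.63) [ 0.3  0.4 -1.9] 58.47712218761444
scene logger 0.87 ([534.2, 77.2], [91.1, 72.3], 85.5)
scene plate 0.67 ([524.1, -18.4], [348.3, 302.5], 86.9)
```

Emit:
arm_command:
  slide:
    - [0,0,0]
    - [0,0,0]
    - [0,0,0]
    - [0,0,0]
    - [0,0,0]
    - [0,0,-0.05]
    - [0,0,-0.19]
    - [0,0,-0.19]
    - [0,0,-0.19]
    - [0,0,-0.19]
  angular:
    - [0,0,0]
    - [0,0,0]
    - [0,0,0]
    - [0,0,0]
    - [0,0,0]
    - [0,0,0]
    - [0,0,0]
    - [0,0,0]
    - [0,0,0]
    - [0,0,0]
  fingers: -1

```text
t: 16.57
ee_pos: [530.2, 51.9, 182.4]
tool_rot: [0.0, 0.727, 0.687, 0.0]
contact_force: [-0.1, 0.4, 0.1]
finger_gap: 85.2
finger_force: 0.0
```

Emit:
arm_command:
  slide:
    - [0,0,-0.1]
    - [0,0,0]
    - [0,0,0]
    - [0,0,0]
  angular:
    - [0,0,0]
    - [0,0,0]
    - [0,0,0]
    - [0,0,0]

```text
t: 16.9
ee_pos: [530.0, 51.9, 199.2]
tool_rot: [-0.0, 0.727, 0.687, -0.0]
contact_force: [1.1, -0.1, -0.1]
finger_gap: 85.6
finger_force: 0.0
```

Run:
```python
from h import *
im,K,T=look("wrist",things=(("logger",12),("plate",0)))
h=cv2.cvtColor(im,cv2.COLOR_RGB2HSV); y=cv2.inRange(h,(22,100,60),(38,255,255)); print("yellow",rect(y,12,K,T))
for n in["scene","side"]:
    im,K,T=look(n,things=(("blank",12),("mat",0),))
    h=cv2.cvtColor(im,cv2.COLOR_RGB2HSV)
    # white slabs beside the plate: bright, unsaturated
    w=cv2.inRange(h,(0,0,165),(180,60,255))
    for q in range(1): pass
    k,l,s,c=cv2.connectedComponentsWithStats(w)
    for i in range(1,k):
        if 80<s[i,4]<2500:
            p=rect(l==i,12,K,T)
            if 200<p[0][0]<750 and -650<p[0][1]<-120: print(n,c[i].round(),s[i,4],p)
```

```text
([529.8, 51.8, 198.7], np.float64(86.8), 85.6, 16.95) [-0.4  0.9 -0.3] 0.0
wrist logger 0.93 ([531.1, 78.6], [90.2, 57.5], 86.8)
wrist plate 0.64 ([524.5, -17.1], [346.5, 303.1], 86.7)
yellow ([531.3, 78.0], [89.2, 56.6], 86.8)
([530.1, 51.9, 198.8], np.float64(86.8), 85.2, 17.1) [-0.3  0.2 -0.2] 0.0
scene mat 0.61 ([400.0, 226.0], [104.0, 66.0], 38.2)
([530.4, 51.9, 199.2], np.float64(86.8), 85.5, 17.25) [-0.3  0.1  0.4] 0.0
side blank 0.63 ([390.8, 264.8], [122.9, 57.8], -88.6)
side mat 0.79 ([391.2, 276.7], [145.5, 96.3], 87.5)
side [378. 265.] 85 ([719.8, -322.2], [45.9, 27.0], -13.2)
```

Run:
```python
from h import *
K,T=cal("scene"); print(toplane(np.array([[268,264],[322,270],[242,301],[288,312]])/(800/560),15,K,T).round(0).tolist())
print(plan(440,-290,250,-3.3,14))
```

```text
[[425.0, -392.0], [405.0, -271.0], [555.0, -377.0], [553.0, -272.0]]
(14, 'slide', [-0.1212, 0.0706, -0.018], 'turn', np.float64(0.0562))
```

Emit:
arm_command:
  slide:
    - [-0.121,0.0706,-0.018]
    - [-0.121,0.0706,-0.018]
    - [-0.121,0.0706,-0.018]
    - [-0.121,0.0706,-0.018]
    - [-0.121,0.0706,-0.018]
    - [-0.121,0.0706,-0.018]
    - [-0.121,0.0706,-0.018]
    - [-0.121,0.0706,-0.018]
    - [-0.121,0.0706,-0.018]
    - [-0.121,0.0706,-0.018]
  angular:
    - [0,0,0.0562]
    - [0,0,0.0562]
    - [0,0,0.0562]
    - [0,0,0.0562]
    - [0,0,0.0562]
    - [0,0,0.0562]
    - [0,0,0.0562]
    - [0,0,0.0562]
    - [0,0,0.0562]
    - [0,0,0.0562]

```text
t: 18.18
ee_pos: [521.2, -215.2, 235.8]
tool_rot: [0.0, 0.982, 0.191, -0.0]
contact_force: [-0.9, 0.6, 0.6]
finger_gap: 85.4
finger_force: 0.0
```

Emit:
arm_command:
  slide:
    - [-0.121,0.0706,-0.018]
    - [-0.121,0.0706,-0.018]
    - [-0.121,0.0706,-0.018]
    - [-0.121,0.0706,-0.018]
    - [0,0,0]
    - [0,0,0]
    - [0,0,0]
    - [0,0,0]
  angular:
    - [0,0,0.0562]
    - [0,0,0.0562]
    - [0,0,0.0562]
    - [0,0,0.0562]
    - [0,0,0]
    - [0,0,0]
    - [0,0,0]
    - [0,0,0]

```text
t: 18.85
ee_pos: [440.8, -289.1, 250.0]
tool_rot: [-0.0, 1.0, -0.029, -0.0]
contact_force: [0.2, -0.1, 0.2]
finger_gap: 85.5
finger_force: 0.0
```

Run:
```python
from h import *
im,K,T=look("wrist",things=(("carrierA",12),("plate",0),("tipbox",67),("taperoll",20)),save="w6")
```

```text
([440.8, -289.0, 250.0], np.float64(-3.3), 85.7, 18.9) [-0.  -0.   0.8] 0.0
wrist carrierA 0.82 ([511.5, -521.6], [119.0, 57.7], 79.4)
wrist carrierA 0.61 ([281.0, -484.8], [60.1, 58.4], 86.7)
wrist carrierA 0.56 ([418.1, -394.8], [112.1, 57.2], 8.2)
wrist carrierA 0.43 ([549.8, -380.0], [112.9, 58.9], 12.8)
wrist plate 0.83 ([516.1, -45.3], [287.7, 287.1], -3.3)
```

View pics/w6.png

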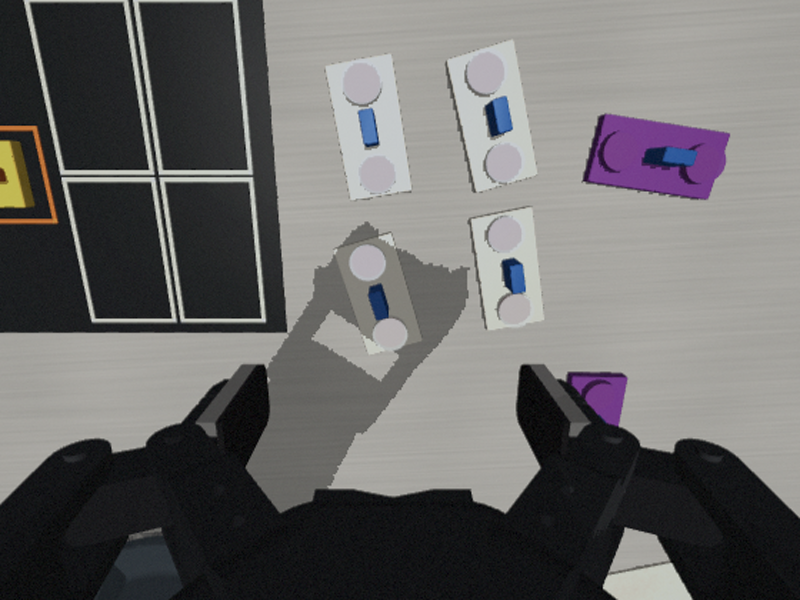

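The four white carriers show at (368,128), (378,294), (492,117) and (507,268). The two with the same shape at (656,158) and (596,400) are purple, so I leave them. This enlarged wrist view confirms which four are meant. Next I measure them from their corners.

```bash
cat >> h.py <<'E'
PC=np.array([525.,-17.6]); PY=np.radians(-3.35); PR=np.array([[np.cos(PY),-np.sin(PY)],[np.sin(PY),np.cos(PY)]])
BAY={i:PC+PR@np.array(p) for i,p in {1:(-70,-22),2:(70,-22),3:(-70,-110),4:(70,-110)}.items()}
def inplate(p): return (PR.T@(np.array(p)-PC)).round(1).tolist()
E
python3 - <<'E'
from h import *
K,T=cal("wrist")
for n,c in dict(P1=[(326,66),(393,54),(411,190),(348,200)],P2=[(335,246),(392,233),(420,340),(370,353)],P3=[(447,62),(513,41),(537,174),(473,193)],P4=[(470,219),(532,207),(543,321),(486,330)]).items():
    p=toplane(np.array(c)/(800/560),9,K,T); print(n,p.mean(0).round(1),cv2.minAreaRect(p.astype(np.float32)))
print(BAY); print(plan(548,-270,250,8))
E
```

```text
P1 [ 547.1 -276.5] ((547.1871337890625, -276.2165832519531), (109.21363830566406, 56.79850387573242), 5.115087509155273)
P2 [ 400.5 -275.2] ((401.2646179199219, -275.3319396972656), (111.01544952392578, 53.71699905395508), 12.327127456665039)
P3 [ 549.  -381.3] ((548.8379516601562, -380.7105712890625), (108.08393859863281, 57.665008544921875), 12.47813892364502)
P4 [ 416.5 -396.5] ((416.20751953125, -396.3454284667969), (110.29977416992188, 56.082794189453125), 7.446868419647217)
{1: array([453.83404094, -35.47194088]), 2: array([593.59480927, -43.65287203]), 3: array([ 448.69174136, -123.32156669]), 4: array([ 588.45250969, -131.50249784])}
(3, 'slide', [0.1795, -0.0306, 0.0], 'turn', np.float64(-0.0329))
```

Emit:
arm_command:
  slide:
    - [0.177,-0.0232,0]
    - [0.177,-0.0232,0]
    - [0.177,-0.0232,0.1]
    - [0,0,0.19]
    - [0,0,0.19]
    - [0,0,0.19]
    - [0,0,0.19]
    - [0,0,0.18]
    - [0,0,0.09]
    - [0,0,0.0335]
  angular:
    - [0,0,-0.0241]
    - [0,0,-0.0241]
    - [0,0,-0.0241]
    - [0,0,0]
    - [0,0,0]
    - [0,0,0]
    - [0,0,0]
    - [0,0,0]
    - [0,0,0]
    - [0,0,0]

```text
t: 19.93
ee_pos: [545.0, -275.6, 13.9]
tool_rot: [-0.001, 0.999, 0.043, -0.002]
contact_force: [-0.5, -0.2, 0.5]
finger_gap: 85.4
finger_force: 0.0
```

Emit:
arm_command:
  slide:
    - [0,0,0]
    - [0,0,0]
    - [0,0,0]
    - [0,0,0]
    - [0,0,0]
    - [0,0,0]
    - [0,0,0]
    - [0,0,0]
    - [0,0,-0.003]
  angular:
    - [0,0,0]
    - [0,0,0]
    - [0,0,0]
    - [0,0,0]
    - [0,0,0]
    - [0,0,0]
    - [0,0,0]
    - [0,0,0]
    - [0,0,0]
  fingers: 1

```text
t: 20.68
ee_pos: [546.7, -277.0, 18.6]
tool_rot: [0.0, 0.999, 0.043, 0.0]
contact_force: [0.8, -1.1, -0.4]
finger_gap: 10.8
finger_force: 59.2
```

Run:
```python
from h import *
im,K,T=look("wrist",things=(("carrierA",12),))
z=tool()[0][2]; print(plan(*BAY[2],z,-3.35,9),plan(*BAY[2],z,-3.35,8))
```

```text
([546.7, -276.9, 18.6], np.float64(4.9), 10.6, 20.73) [-1.5  0.   4.8] 60.083019733428955
wrist carrierA 0.42 ([505.1, -452.1], [12.0, 4.1], 19.9)
(9, 'slide', [0.0289, -0.1291, 0.0], 'turn', np.float64(0.008)) (8, 'slide', [0.0326, -0.1452, 0.0], 'turn', np.float64(0.009))
```

Emit:
arm_command:
  slide:
    - [0.0289,-0.129,0]
    - [0.0289,-0.129,0]
    - [0.0289,-0.129,0]
    - [0.0289,-0.129,0]
    - [0.0289,-0.129,0]
    - [0.0289,-0.129,0]
    - [0.0289,-0.129,0]
    - [0.0289,-0.129,0]
    - [0.0289,-0.129,0]
    - [0,0,0]
  angular:
    - [0,0,0.008]
    - [0,0,0.008]
    - [0,0,0.008]
    - [0,0,0.008]
    - [0,0,0.008]
    - [0,0,0.008]
    - [0,0,0.008]
    - [0,0,0.008]
    - [0,0,0.008]
    - [0,0,0]

```text
t: 21.62
ee_pos: [594.6, -40.0, 18.6]
tool_rot: [-0.0, 1.0, -0.028, 0.001]
contact_force: [0.8, 3.7, 4.4]
finger_gap: 10.8
finger_force: 60.1
```

Emit:
arm_command:
  slide:
    - [0,0,0]
    - [0,0,0]
  angular:
    - [0,0,0]
    - [0,0,0]

```text
t: 21.78
ee_pos: [593.9, -43.4, 18.6]
tool_rot: [-0.0, 1.0, -0.029, 0.001]
contact_force: [1.0, 3.4, 5.6]
finger_gap: 10.8
finger_force: 60.2
```

Run:
```python
from h import *
im,K,T=look("wrist",things=(("carrierA",12),("carrierA",9)))
look("side",things=(("carrierA",12),))
print(BAY[2],inplate(tool()[0][:2]))
```

```text
([593.9, -43.8, 18.6], np.float64(-3.3), 10.9, 21.83) [1.  2.9 4.8] 60.16359329223633
([593.8, -44.2, 18.5], np.float64(-3.4), 11.0, 21.98) [-0.1  2.2  5.1] 60.16373634338379
side carrierA 0.79 ([251.2, -489.5], [110.4, 79.1], -6.0)
side carrierA 0.67 ([417.7, -400.1], [113.1, 82.6], 6.1)
side carrierA 0.64 ([511.5, -526.8], [123.3, 56.3], 78.2)
[593.59480927 -43.65287203] [70.2, -22.5]
```

Emit:
arm_command:
  slide:
    - [0,0,0]
    - [0,0,0]
    - [0,0,0]
    - [0,0,0]
    - [0,0,0]
    - [0,0,-0.05]
    - [0,0,-0.19]
    - [0,0,-0.19]
    - [0,0,-0.19]
    - [0,0,-0.19]
  angular:
    - [0,0,0]
    - [0,0,0]
    - [0,0,0]
    - [0,0,0]
    - [0,0,0]
    - [0,0,0]
    - [0,0,0]
    - [0,0,0]
    - [0,0,0]
    - [0,0,0]
  fingers: -1

```text
t: 22.87
ee_pos: [593.1, -43.7, 182.7]
tool_rot: [0.0, 1.0, -0.029, 0.0]
contact_force: [-0.0, -0.3, 0.2]
finger_gap: 85.5
finger_force: 0.0
```

Emit:
arm_command:
  slide:
    - [0,0,-0.15]
    - [0,0,0]
    - [0,0,0]
    - [0,0,0]
  angular:
    - [0,0,0]
    - [0,0,0]
    - [0,0,0]
    - [0,0,0]

```text
t: 23.2
ee_pos: [592.9, -43.7, 209.7]
tool_rot: [-0.0, 1.0, -0.029, -0.0]
contact_force: [-0.7, 0.6, -1.2]
finger_gap: 85.6
finger_force: 0.0
```

```bash
cat >> h.py <<'E'
def slabs(cam="wrist",z=10):
    """white slabs in the picture: brightness above the bench/plate, by size"""
    im=viewer.get_image(cam); K,T=cal(cam); out=[]
    h=cv2.cvtColor(im,cv2.COLOR_RGB2HSV)
    for thr in range(120,236,10):
        w=cv2.morphologyEx(cv2.inRange(h,(0,0,thr),(180,70,255)),cv2.MORPH_OPEN,np.ones((5,5)))
        k,l,s,c=cv2.connectedComponentsWithStats(w)
        for i in range(1,k):
            if s[i,4]>300:
                m=(l==i).astype(np.uint8); p=rect(m,z,K,T)
                if 100<p[1][0]<120 and 50<p[1][1]<64 and not any(np.hypot(*np.subtract(p[0],o[0]))<30 for o in out): out.append(p)
    print(tool())
    for p in out: print("slab",p,"plate",inplate(p[0]))
    return im
E
python3 - <<'E'
from h import *
im=slabs(); look("wrist",things=(("carrierA",12),("logger",12)))
print(plan(400.5,-275,200,12.3))
E
```

```text
([592.8, -43.7, 209.0], np.float64(-3.3), 85.5, 23.25)
slab ([593.9, -44.5], [110.7, 56.5], -4.1) plate [70.4, -22.8]
([592.7, -43.7, 208.8], np.float64(-3.3), 85.1, 23.3) [-1.  -0.7 -0.5] 0.0
wrist carrierA 0.88 ([415.6, -384.5], [125.7, 50.8], 11.8)
wrist logger 0.61 ([533.2, 76.6], [92.4, 58.8], 85.5)
(8, 'slide', [-0.1293, 0.1373, 0.0056], 'turn', np.float64(-0.017))
```

Emit:
arm_command:
  slide:
    - [-0.1293,0.1373,0.0056]
    - [-0.1293,0.1373,0.0056]
    - [-0.1293,0.1373,0.0056]
    - [-0.1293,0.1373,0.0056]
    - [-0.1293,0.1373,0.0056]
    - [-0.1293,0.1373,0.0056]
    - [-0.1293,0.1373,0.0056]
    - [-0.1293,0.1373,0.0056]
    - [0,0,0]
    - [0,0,0]
  angular:
    - [0,0,-0.017]
    - [0,0,-0.017]
    - [0,0,-0.017]
    - [0,0,-0.017]
    - [0,0,-0.017]
    - [0,0,-0.017]
    - [0,0,-0.017]
    - [0,0,-0.017]
    - [0,0,0]
    - [0,0,0]

```text
t: 24.23
ee_pos: [399.8, -275.9, 200.6]
tool_rot: [-0.0, 0.994, 0.105, -0.0]
contact_force: [0.5, 0.7, 0.3]
finger_gap: 85.5
finger_force: 0.0
```

Run:
```python
from h import *
slabs(); im,K,T=look("wrist",things=(("carrierA",11),))
# blue ribs, top at z=41
h=cv2.cvtColor(im,cv2.COLOR_RGB2HSV); w=cv2.inRange(h,(100,120,30),(118,255,255))
k,l,s,c=cv2.connectedComponentsWithStats(w)
for i in range(1,k):
    if s[i,4]>80: print("rib",c[i].round(),s[i,4],rect(l==i,35,K,T))
```

```text
([400.5, -275.0, 200.6], np.float64(12.1), 85.2, 24.28)
slab ([552.1, -380.2], [109.8, 55.2], 12.7) plate [48.2, -360.4]
slab ([418.1, -395.8], [111.2, 55.3], 8.3) plate [-84.6, -383.8]
([401.0, -274.4, 200.7], np.float64(12.2), 85.0, 24.33) [ 0.5  0.4 -0.7] 0.0
wrist carrierA 0.97 ([511.4, -521.6], [121.6, 58.3], 78.0)
wrist carrierA 0.68 ([417.9, -394.0], [111.6, 58.4], 8.1)
wrist carrierA 0.61 ([303.9, -498.7], [36.2, 10.9], 82.3)
rib [413.  63.] 668 ([549.7, -377.4], [27.9, 21.6], 12.4)
rib [529. 135.] 658 ([511.7, -516.2], [48.0, 17.7], -84.6)
rib [274. 188.] 286 ([402.1, -273.5], [28.5, 10.9], 12.2)
rib [385. 196.] 456 ([418.8, -392.8], [29.0, 20.7], 8.3)
```

Emit:
arm_command:
  slide:
    - [0.005,0,0.15]
    - [0,0,0.19]
    - [0,0,0.19]
    - [0,0,0.19]
    - [0,0,0.1]
    - [0,0,0.06]
    - [0,0,0.0355]
    - [0,0,0]
    - [0,0,0]
  angular:
    - [0,0,0]
    - [0,0,0]
    - [0,0,0]
    - [0,0,0]
    - [0,0,0]
    - [0,0,0]
    - [0,0,0]
    - [0,0,0]
    - [0,0,0]

```text
t: 25.13
ee_pos: [402.4, -274.3, 18.4]
tool_rot: [0.0, 0.994, 0.107, 0.0]
contact_force: [0.8, -1.0, 0.6]
finger_gap: 85.9
finger_force: 0.0
```

Emit:
arm_command:
  slide:
    - [0,0,0]
    - [0,0,0]
    - [0,0,0]
    - [0,0,0]
    - [0,0,0]
    - [0,0,0]
    - [0,0,0]
    - [0,0,0]
    - [0,0,-0.003]
  angular:
    - [0,0,0]
    - [0,0,0]
    - [0,0,0]
    - [0,0,0]
    - [0,0,0]
    - [0,0,0]
    - [0,0,0]
    - [0,0,0]
    - [0,0,0]
  fingers: 1

```text
t: 25.88
ee_pos: [401.8, -274.7, 18.7]
tool_rot: [0.0, 0.994, 0.107, 0.0]
contact_force: [-0.9, 0.2, -2.3]
finger_gap: 10.9
finger_force: 58.6
```

Run:
```python
from h import *
s=r.get_state();print(tool(),s["contact_force"].round(1),s["finger_force"])
print(plan(*BAY[1],tool()[0][2],-3.35,9))
```

```text
([401.8, -274.7, 18.7], np.float64(12.2), 10.9, 25.88) [-0.9  0.2 -2.3] 58.624552488327026
(9, 'slide', [0.0412, -0.1301, 0.0], 'turn', np.float64(0.0151))
```

Emit:
arm_command:
  slide:
    - [0.0412,-0.13,0]
    - [0.0412,-0.13,0]
    - [0.0412,-0.13,0]
    - [0.0412,-0.13,0]
    - [0.0412,-0.13,0]
    - [0.0412,-0.13,0]
    - [0.0412,-0.13,0]
    - [0.0412,-0.13,0]
    - [0.0412,-0.13,0]
    - [0,0,0]
  angular:
    - [0,0,0.0151]
    - [0,0,0.0151]
    - [0,0,0.0151]
    - [0,0,0.0151]
    - [0,0,0.0151]
    - [0,0,0.0151]
    - [0,0,0.0151]
    - [0,0,0.0151]
    - [0,0,0.0151]
    - [0,0,0]

```text
t: 26.72
ee_pos: [454.7, -32.4, 18.6]
tool_rot: [-0.0, 1.0, -0.029, 0.0]
contact_force: [0.4, 0.0, -1.6]
finger_gap: 10.9
finger_force: 58.8
```

Emit:
arm_command:
  slide:
    - [0,0,0]
    - [0,0,0]
    - [0,0,0]
  angular:
    - [0,0,0]
    - [0,0,0]
    - [0,0,0]

```text
t: 26.97
ee_pos: [453.5, -36.2, 18.5]
tool_rot: [0.0, 1.0, -0.029, -0.0]
contact_force: [-0.4, 0.3, -1.0]
finger_gap: 10.8
finger_force: 58.8
```

Run:
```python
from h import *
s=r.get_state();print(tool(),s["contact_force"].round(1),s["finger_force"],inplate(s["ee_pos"][:2]))
```

```text
([453.5, -36.2, 18.5], np.float64(-3.4), 10.8, 26.97) [-0.4  0.3 -1. ] 58.808661103248596 [-70.3, -22.7]
```

Emit:
arm_command:
  slide:
    - [0,0,0]
    - [0,0,0]
    - [0,0,0]
    - [0,0,0]
    - [0,0,0]
    - [0,0,-0.05]
    - [0,0,-0.19]
    - [0,0,-0.19]
    - [0,0,-0.19]
    - [0,0,-0.19]
  angular:
    - [0,0,0]
    - [0,0,0]
    - [0,0,0]
    - [0,0,0]
    - [0,0,0]
    - [0,0,0]
    - [0,0,0]
    - [0,0,0]
    - [0,0,0]
    - [0,0,0]
  fingers: -1

```text
t: 27.8
ee_pos: [453.3, -35.4, 183.2]
tool_rot: [0.0, 1.0, -0.029, 0.0]
contact_force: [0.7, 0.8, 1.0]
finger_gap: 84.9
finger_force: 0.0
```

Emit:
arm_command:
  slide:
    - [0,0,-0.15]
    - [0,0,0]
    - [0,0,0]
    - [0,0,0]
  angular:
    - [0,0,0]
    - [0,0,0]
    - [0,0,0]
    - [0,0,0]

```text
t: 28.13
ee_pos: [453.3, -35.4, 210.4]
tool_rot: [-0.0, 1.0, -0.029, -0.0]
contact_force: [0.6, -0.5, -0.3]
finger_gap: 85.3
finger_force: 0.0
```

Run:
```python
from h import *
slabs(); print(plan(550.5,-379.5,200,12.5,10))
```

```text
([453.1, -35.4, 209.8], np.float64(-3.3), 85.5, 28.18)
slab ([589.7, -44.3], [101.2, 56.3], -3.4) plate [66.1, -22.9]
slab ([451.1, -36.4], [110.1, 55.9], -3.0) plate [-72.7, -23.1]
slab ([592.1, -248.0], [118.1, 52.7], 89.3) plate [80.4, -226.1]
(10, 'slide', [0.0373, 0.1755, 0.0049], 'turn', np.float64(-0.0138))
```

Emit:
arm_command:
  slide:
    - [0.0373,0.1755,0.0049]
    - [0.0373,0.1755,0.0049]
    - [0.0373,0.1755,0.0049]
    - [0.0373,0.1755,0.0049]
    - [0.0373,0.1755,0.0049]
    - [0.0373,0.1755,0.0049]
    - [0.0373,0.1755,0.0049]
    - [0.0373,0.1755,0.0049]
    - [0.0373,0.1755,0.0049]
    - [0.0373,0.1755,0.0049]
  angular:
    - [0,0,-0.0138]
    - [0,0,-0.0138]
    - [0,0,-0.0138]
    - [0,0,-0.0138]
    - [0,0,-0.0138]
    - [0,0,-0.0138]
    - [0,0,-0.0138]
    - [0,0,-0.0138]
    - [0,0,-0.0138]
    - [0,0,-0.0138]

```text
t: 29.02
ee_pos: [550.7, -381.2, 198.8]
tool_rot: [-0.001, 0.994, 0.109, -0.001]
contact_force: [-0.2, -0.2, 1.0]
finger_gap: 85.2
finger_force: 0.0
```

Emit:
arm_command:
  slide:
    - [0,0,0]
    - [0,0,0]
    - [0,0,0]
    - [0,0,0]
  angular:
    - [0,0,0]
    - [0,0,0]
    - [0,0,0]
    - [0,0,0]

```text
t: 29.35
ee_pos: [550.7, -378.6, 200.2]
tool_rot: [-0.001, 0.994, 0.109, -0.001]
contact_force: [-1.1, 0.3, -0.7]
finger_gap: 85.3
finger_force: 0.0
```

```bash
cat >> h.py <<'E'
def ribs():
    im=viewer.get_image("wrist"); K,T=cal("wrist"); h=cv2.cvtColor(im,cv2.COLOR_RGB2HSV); w=cv2.inRange(h,(100,120,30),(118,255,255))
    k,l,s,c=cv2.connectedComponentsWithStats(w)
    for i in range(1,k):
        if s[i,4]>80: print("rib",c[i].round(),s[i,4],rect(l==i,35,K,T))
E
python3 - <<'E'
from h import *
im=slabs(); ribs(); look(things=(("carrierA",11),)); cv2.imwrite("pics/w7.png",im[:,:,::-1])
E
```

```text
([550.9, -378.6, 200.6], np.float64(12.5), 85.3, 29.4)
slab ([410.0, -397.2], [106.4, 55.3], 8.1) plate [-92.6, -385.7]
rib [248.  29.] 2016 ([695.8, -320.6], [84.5, 44.4], -77.5)
rib [276. 190.] 276 ([551.0, -380.4], [29.8, 10.8], 12.8)
rib [388. 247.] 395 ([513.2, -519.5], [39.1, 16.6], 78.5)
rib [265. 296.] 267 ([421.7, -395.2], [40.9, 10.9], 11.7)
([551.1, -378.9, 201.1], np.float64(12.5), 85.4, 29.5) [ 0.3  0.8 -0.2] 0.0
wrist carrierA 0.92 ([417.3, -396.2], [119.3, 56.2], 8.7)
wrist carrierA 0.58 ([512.0, -523.2], [118.2, 58.0], 79.0)
```

View pics/w7.png

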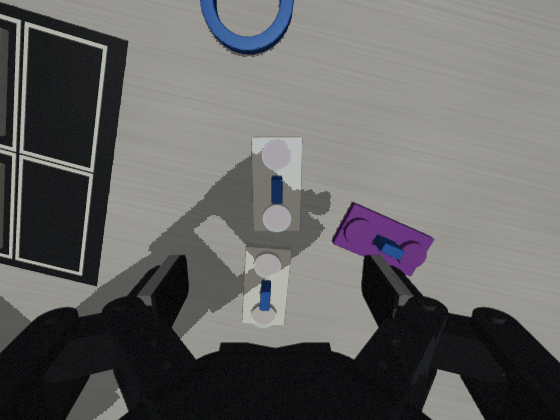

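P3 is right under the gripper at (277,185), with P4 at (267,285). The purple look-alike at (383,240) is well clear.

Emit:
arm_command:
  slide:
    - [0,0.005,0.15]
    - [0,0,0.19]
    - [0,0,0.19]
    - [0,0,0.19]
    - [0,0,0.1]
    - [0,0,0.06]
    - [0,0,0.0355]
    - [0,0,0]
    - [0,0,0]
  angular:
    - [0,0,0]
    - [0,0,0]
    - [0,0,0]
    - [0,0,0]
    - [0,0,0]
    - [0,0,0]
    - [0,0,0]
    - [0,0,0]
    - [0,0,0]

```text
t: 30.3
ee_pos: [552.0, -381.1, 19.1]
tool_rot: [0.001, 0.994, 0.109, 0.001]
contact_force: [-0.1, -0.4, 0.9]
finger_gap: 85.7
finger_force: 0.0
```

Emit:
arm_command:
  slide:
    - [0,0,0]
    - [0,0,0]
    - [0,0,0]
    - [0,0,0]
    - [0,0,0]
    - [0,0,0]
    - [0,0,0]
    - [0,0,0]
    - [0,0,-0.003]
  angular:
    - [0,0,0]
    - [0,0,0]
    - [0,0,0]
    - [0,0,0]
    - [0,0,0]
    - [0,0,0]
    - [0,0,0]
    - [0,0,0]
    - [0,0,0]
  fingers: 1

```text
t: 31.05
ee_pos: [551.2, -380.6, 18.2]
tool_rot: [-0.0, 0.994, 0.109, -0.0]
contact_force: [0.3, 0.3, -1.5]
finger_gap: 11.2
finger_force: 58.8
```

Run:
```python
from h import *
s=r.get_state();print(tool(),s["contact_force"].round(1),s["finger_force"])
print(plan(*BAY[4],tool()[0][2],-3.35,9))
```

```text
([551.2, -380.6, 18.2], np.float64(12.5), 11.2, 31.05) [ 0.3  0.3 -1.5] 58.7568461894989
(9, 'slide', [0.0339, -0.1362, 0.0], 'turn', np.float64(0.0154))
```

Emit:
arm_command:
  slide:
    - [0.0339,-0.136,0]
    - [0.0339,-0.136,0]
    - [0.0339,-0.136,0]
    - [0.0339,-0.136,0]
    - [0.0339,-0.136,0]
    - [0.0339,-0.136,0]
    - [0.0339,-0.136,0]
    - [0.0339,-0.136,0]
    - [0.0339,-0.136,0]
    - [0,0,0]
  angular:
    - [0,0,0.0154]
    - [0,0,0.0154]
    - [0,0,0.0154]
    - [0,0,0.0154]
    - [0,0,0.0154]
    - [0,0,0.0154]
    - [0,0,0.0154]
    - [0,0,0.0154]
    - [0,0,0.0154]
    - [0,0,0]

```text
t: 31.88
ee_pos: [589.4, -127.8, 18.1]
tool_rot: [-0.0, 1.0, -0.029, -0.0]
contact_force: [-0.4, -0.2, -1.0]
finger_gap: 11.1
finger_force: 59.0
```

Emit:
arm_command:
  slide:
    - [0,0,0]
    - [0,0,0]
    - [0,0,0]
  angular:
    - [0,0,0]
    - [0,0,0]
    - [0,0,0]

```text
t: 32.13
ee_pos: [588.5, -132.9, 18.2]
tool_rot: [0.0, 1.0, -0.03, -0.0]
contact_force: [-1.1, -0.8, -1.5]
finger_gap: 10.6
finger_force: 58.9
```

Run:
```python
from h import *
s=r.get_state();print(tool(),s["contact_force"].round(1),s["finger_force"],inplate(s["ee_pos"][:2]))
```

```text
([588.5, -132.9, 18.2], np.float64(-3.4), 10.6, 32.13) [-1.1 -0.8 -1.5] 58.9362108707428 [70.1, -111.4]
```

Emit:
arm_command:
  slide:
    - [0,0,0]
    - [0,0,0]
    - [0,0,0]
    - [0,0,0]
    - [0,0,0]
    - [0,0,-0.05]
    - [0,0,-0.19]
    - [0,0,-0.19]
    - [0,0,-0.19]
    - [0,0,-0.19]
  angular:
    - [0,0,0]
    - [0,0,0]
    - [0,0,0]
    - [0,0,0]
    - [0,0,0]
    - [0,0,0]
    - [0,0,0]
    - [0,0,0]
    - [0,0,0]
    - [0,0,0]
  fingers: -1

```text
t: 32.97
ee_pos: [588.5, -131.9, 183.0]
tool_rot: [0.0, 1.0, -0.03, 0.0]
contact_force: [0.0, -0.1, -0.4]
finger_gap: 85.2
finger_force: 0.0
```

Emit:
arm_command:
  slide:
    - [0,0,-0.15]
    - [0,0,0]
    - [0,0,0]
    - [0,0,0]
  angular:
    - [0,0,0]
    - [0,0,0]
    - [0,0,0]
    - [0,0,0]

```text
t: 33.3
ee_pos: [588.3, -131.9, 210.0]
tool_rot: [-0.0, 1.0, -0.03, -0.0]
contact_force: [0.1, 0.6, -0.7]
finger_gap: 85.1
finger_force: 0.0
```

Run:
```python
from h import *
slabs(); print(plan(418,-395.5,200,8.1,9))
```

```text
([588.1, -131.8, 209.3], np.float64(-3.4), 85.4, 33.35)
slab ([593.2, -44.2], [110.7, 56.2], -3.5) plate [69.6, -22.6]
slab ([586.1, -133.0], [109.7, 56.0], -3.4) plate [67.7, -111.6]
slab ([449.5, -35.8], [115.2, 55.5], -3.7) plate [-74.3, -22.6]
(9, 'slide', [-0.099, 0.1439, 0.0052], 'turn', np.float64(-0.0112))
```

Three are in. Now the last carrier.

Emit:
arm_command:
  slide:
    - [-0.099,0.1439,0.0052]
    - [-0.099,0.1439,0.0052]
    - [-0.099,0.1439,0.0052]
    - [-0.099,0.1439,0.0052]
    - [-0.099,0.1439,0.0052]
    - [-0.099,0.1439,0.0052]
    - [-0.099,0.1439,0.0052]
    - [-0.099,0.1439,0.0052]
    - [-0.099,0.1439,0.0052]
  angular:
    - [0,0,-0.0112]
    - [0,0,-0.0112]
    - [0,0,-0.0112]
    - [0,0,-0.0112]
    - [0,0,-0.0112]
    - [0,0,-0.0112]
    - [0,0,-0.0112]
    - [0,0,-0.0112]
    - [0,0,-0.0112]

```text
t: 34.1
ee_pos: [417.2, -396.7, 199.5]
tool_rot: [-0.001, 0.997, 0.072, -0.001]
contact_force: [0.8, -0.3, 0.3]
finger_gap: 85.5
finger_force: 0.0
```

Emit:
arm_command:
  slide:
    - [0,0,0]
    - [0,0,0]
    - [0,0,0]
    - [0,0,0]
  angular:
    - [0,0,0]
    - [0,0,0]
    - [0,0,0]
    - [0,0,0]

```text
t: 34.43
ee_pos: [419.1, -394.8, 200.4]
tool_rot: [-0.001, 0.997, 0.071, -0.0]
contact_force: [0.6, 0.3, -0.2]
finger_gap: 85.6
finger_force: 0.0
```

Run:
```python
from h import *
slabs(); ribs()
```

```text
([419.3, -394.8, 200.6], np.float64(8.2), 85.1, 34.48)
slab ([45.8, -189.6], [105.7, 50.5], -46.7) plate [-468.3, -199.7]
slab ([592.5, -533.3], [104.8, 52.0], 89.1) plate [97.5, -510.9]
rib [411. 119.] 497 ([511.0, -520.1], [35.3, 15.1], 79.6)
rib [275. 190.] 274 ([418.6, -395.5], [28.7, 10.8], 8.5)
rib [326. 328.] 378 ([255.4, -483.6], [44.3, 18.6], 10.6)
```

Emit:
arm_command:
  slide:
    - [0,0.003,0.15]
    - [0,0,0.19]
    - [0,0,0.19]
    - [0,0,0.19]
    - [0,0,0.1]
    - [0,0,0.06]
    - [0,0,0.033]
    - [0,0,0]
    - [0,0,0]
  angular:
    - [0,0,0]
    - [0,0,0]
    - [0,0,0]
    - [0,0,0]
    - [0,0,0]
    - [0,0,0]
    - [0,0,0]
    - [0,0,0]
    - [0,0,0]

```text
t: 35.28
ee_pos: [419.5, -396.9, 19.5]
tool_rot: [0.001, 0.997, 0.071, 0.0]
contact_force: [0.3, 0.0, 0.9]
finger_gap: 85.5
finger_force: 0.0
```

Emit:
arm_command:
  slide:
    - [0,0,0]
    - [0,0,0]
    - [0,0,0]
    - [0,0,0]
    - [0,0,0]
    - [0,0,0]
    - [0,0,0]
    - [0,0,0]
    - [0,0,-0.003]
  angular:
    - [0,0,0]
    - [0,0,0]
    - [0,0,0]
    - [0,0,0]
    - [0,0,0]
    - [0,0,0]
    - [0,0,0]
    - [0,0,0]
    - [0,0,0]
  fingers: 1

```text
t: 36.03
ee_pos: [418.9, -396.5, 18.9]
tool_rot: [-0.0, 0.997, 0.071, -0.0]
contact_force: [-0.0, 0.5, -1.4]
finger_gap: 11.0
finger_force: 58.4
```

Run:
```python
from h import *
s=r.get_state();print(tool(),s["contact_force"].round(1),s["finger_force"])
print(plan(*BAY[3],tool()[0][2],-3.35,10))
```

```text
([418.9, -396.5, 18.9], np.float64(8.1), 11.0, 36.03) [-0.   0.5 -1.4] 58.407363295555115
(10, 'slide', [0.0219, -0.1359, 0.0], 'turn', np.float64(0.01))
```

Emit:
arm_command:
  slide:
    - [0.0219,-0.1355,0]
    - [0.0219,-0.1355,0]
    - [0.0219,-0.1355,0]
    - [0.0219,-0.1355,0]
    - [0.0219,-0.1355,0]
    - [0.0219,-0.1355,0]
    - [0.0219,-0.1355,0]
    - [0.0219,-0.1355,0]
    - [0.0219,-0.1355,0]
    - [0.0219,-0.1355,0]
  angular:
    - [0,0,0.01]
    - [0,0,0.01]
    - [0,0,0.01]
    - [0,0,0.01]
    - [0,0,0.01]
    - [0,0,0.01]
    - [0,0,0.01]
    - [0,0,0.01]
    - [0,0,0.01]
    - [0,0,0.01]

```text
t: 36.87
ee_pos: [448.2, -122.6, 18.8]
tool_rot: [-0.0, 1.0, -0.029, -0.0]
contact_force: [0.8, -0.2, -1.5]
finger_gap: 10.8
finger_force: 58.7
```

Emit:
arm_command:
  slide:
    - [0,0,0]
    - [0,0,0]
    - [0,0,0]
    - [0,0,0]
  angular:
    - [0,0,0]
    - [0,0,0]
    - [0,0,0]
    - [0,0,0]

```text
t: 37.2
ee_pos: [448.4, -124.7, 18.9]
tool_rot: [0.0, 1.0, -0.029, -0.0]
contact_force: [0.1, -0.2, -1.2]
finger_gap: 10.9
finger_force: 58.8
```

Run:
```python
from h import *
s=r.get_state();print(tool(),s["contact_force"].round(1),s["finger_force"],inplate(s["ee_pos"][:2]))
```

```text
([448.4, -124.7, 18.9], np.float64(-3.3), 10.9, 37.2) [ 0.1 -0.2 -1.2] 58.82844686508179 [-70.3, -111.4]
```

Emit:
arm_command:
  slide:
    - [0,0,0]
    - [0,0,0]
    - [0,0,0]
    - [0,0,0]
    - [0,0,0]
    - [0,0,-0.05]
    - [0,0,-0.19]
    - [0,0,-0.19]
    - [0,0,-0.19]
    - [0,0,-0.19]
  angular:
    - [0,0,0]
    - [0,0,0]
    - [0,0,0]
    - [0,0,0]
    - [0,0,0]
    - [0,0,0]
    - [0,0,0]
    - [0,0,0]
    - [0,0,0]
    - [0,0,0]
  fingers: -1

```text
t: 38.03
ee_pos: [448.0, -123.8, 183.6]
tool_rot: [0.0, 1.0, -0.029, 0.0]
contact_force: [0.4, -1.3, 0.5]
finger_gap: 85.1
finger_force: 0.0
```

Emit:
arm_command:
  slide:
    - [0,-0.15,-0.12]
    - [0,-0.15,-0.12]
    - [0,-0.15,-0.12]
    - [0,-0.15,-0.12]
    - [0,0,0]
    - [0,0,0]
    - [0,0,0]
    - [0,0,0]
  angular:
    - [0,0,0]
    - [0,0,0]
    - [0,0,0]
    - [0,0,0]
    - [0,0,0]
    - [0,0,0]
    - [0,0,0]
    - [0,0,0]

```text
t: 38.7
ee_pos: [454.8, -4.9, 276.3]
tool_rot: [0.0, 1.0, -0.029, -0.001]
contact_force: [0.2, -0.6, 0.5]
finger_gap: 85.5
finger_force: 0.0
```

Run:
```python
from h import *
slabs(); look("wrist",(("logger",12),("blank",12),("mat",0),("plate",0)),"w8"); print(plan(530.4,313,200,0,10))
```

```text
([454.9, -5.0, 276.2], np.float64(-3.4), 85.5, 38.75)
slab ([594.9, -45.2], [110.7, 55.8], -4.0) plate [71.4, -23.5]
slab ([587.9, -133.7], [109.8, 56.0], -3.5) plate [69.6, -112.2]
slab ([452.1, -37.2], [108.8, 54.8], -3.4) plate [-71.6, -23.8]
slab ([446.8, -125.4], [108.9, 56.0], -3.5) plate [-71.8, -112.2]
([455.0, -5.0, 276.2], np.float64(-3.4), 85.4, 38.8) [0.4 0.7 0.8] 0.0
wrist logger 0.92 ([531.8, 77.6], [92.6, 54.7], 86.6)
wrist blank 0.62 ([391.7, 275.7], [107.7, 60.9], 89.1)
wrist blank 0.56 ([448.0, -123.7], [109.7, 58.0], -3.3)
wrist mat 0.66 ([388.6, 281.9], [144.7, 94.3], 89.4)
wrist plate 0.66 ([521.0, -15.6], [346.5, 294.0], 86.6)
(10, 'slide', [0.0324, -0.16, 0.0383], 'turn', np.float64(-0.003))
```

View pics/w8.png

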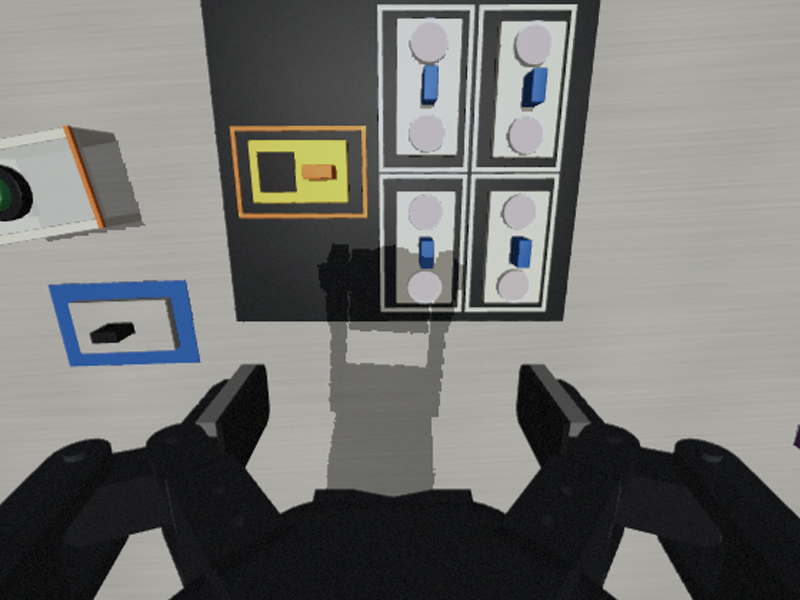

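The picture shows all four carriers at (427,85), (528,85), (425,248) and (515,250), each inside its own white outline. The logger is in the orange outline and the blank is on the mat. Next is the timer.

Emit:
arm_command:
  slide:
    - [0.0324,-0.16,0.03]
    - [0.0324,-0.16,0.03]
    - [0.0324,-0.16,0.03]
    - [0.0324,-0.16,0.03]
    - [0.0324,-0.16,0.03]
    - [0.0324,-0.16,0.03]
    - [0.0324,-0.16,0.03]
    - [0.0324,-0.16,0.03]
    - [0.0324,-0.16,0.03]
    - [0.0324,-0.16,0.03]
  angular:
    - [0,0,-0.003]
    - [0,0,-0.003]
    - [0,0,-0.003]
    - [0,0,-0.003]
    - [0,0,-0.003]
    - [0,0,-0.003]
    - [0,0,-0.003]
    - [0,0,-0.003]
    - [0,0,-0.003]
    - [0,0,-0.003]
  fingers: 1

```text
t: 39.83
ee_pos: [530.2, 315.1, 216.4]
tool_rot: [0.0, 1.0, 0.001, -0.0]
contact_force: [0.3, 0.2, 0.2]
finger_gap: 0.0
finger_force: 0.0
```

Emit:
arm_command:
  slide:
    - [0,0,0]
    - [0,0,0]
    - [0,0,0]
    - [0,0,0]
  angular:
    - [0,0,0]
    - [0,0,0]
    - [0,0,0]
    - [0,0,0]

```text
t: 40.17
ee_pos: [530.1, 312.6, 217.2]
tool_rot: [0.0, 1.0, 0.001, 0.0]
contact_force: [0.3, 0.3, 0.2]
finger_gap: -0.0
finger_force: 0.0
```

Run:
```python
from h import *
print(tool())
for n in("wrist","scene","side"):
    im=viewer.get_image(n); K,T=cal(n); h=cv2.cvtColor(im,cv2.COLOR_RGB2HSV)
    w=cv2.inRange(h,(55,110,40),(90,255,255)); k,l,s,c=cv2.connectedComponentsWithStats(w)
    for i in range(1,k):
        if s[i,4]>30:
            p=[toplane(c[i],z,K,T)[0].round(1).tolist() for z in(66,75)]
            if abs(p[0][0]-530)<40 and abs(p[0][1]-312)<40: print(n,c[i].round(1),s[i,4],p)
```

```text
([530.1, 312.6, 217.2], np.float64(0.1), -0.0, 40.17)
wrist [271.8 195.5] 712 [[527.1, 315.2], [529.4, 315.1]]
scene [422.1 249.3] 116 [[525.3, 315.7], [535.2, 314.9]]
side [268.5 156.3] 31 [[528.3, 311.9], [525.5, 293.5]]
```

Emit:
arm_command:
  slide:
    - [-0.009,-0.0075,0.1]
    - [0,0,0.19]
    - [0,0,0.19]
    - [0,0,0.12]
    - [0,0,0.07]
    - [0,0,0.015]
    - [0,0,0.015]
    - [0,0,0]
    - [0,0,0]
  angular:
    - [0,0,0]
    - [0,0,0]
    - [0,0,0]
    - [0,0,0]
    - [0,0,0]
    - [0,0,0]
    - [0,0,0]
    - [0,0,0]
    - [0,0,0]

```text
t: 41.07
ee_pos: [528.8, 315.2, 78.3]
tool_rot: [-0.0, 1.0, 0.001, 0.001]
contact_force: [0.7, 0.6, 0.2]
finger_gap: -0.3
finger_force: 0.0
```

Emit:
arm_command:
  slide:
    - [0,0,0.015]
    - [0,0,0.01]
    - [0,0,0]
    - [0,0,0]
  angular:
    - [0,0,0]
    - [0,0,0]
    - [0,0,0]
    - [0,0,0]

```text
t: 41.4
ee_pos: [528.9, 315.4, 72.6]
tool_rot: [-0.0, 1.0, 0.001, 0.001]
contact_force: [2.6, 1.2, 3.1]
finger_gap: 0.0
finger_force: 1.8
```

Contact at about 72.6 mm. I press further in small steps.

Emit:
arm_command:
  slide:
    - [0,0,0.01]
    - [0,0,0.01]
    - [0,0,0.005]
    - [0,0,0]
  angular:
    - [0,0,0]
    - [0,0,0]
    - [0,0,0]
    - [0,0,0]

```text
t: 41.73
ee_pos: [529.2, 315.6, 71.3]
tool_rot: [-0.001, 1.0, 0.001, 0.001]
contact_force: [-12.6, -7.0, 42.2]
finger_gap: -0.0
finger_force: 21.3
```

```bash
cat > g.py <<'E'
from h import *
print(tool(),r.get_state()["contact_force"].round(1))
for n in("scene","side"):
    im=viewer.get_image(n); K,T=cal(n); h=cv2.cvtColor(im,cv2.COLOR_RGB2HSV)
    w=cv2.inRange(h,(50,90,30),(95,255,255)); k,l,s,c=cv2.connectedComponentsWithStats(w)
    for i in range(1,k):
        if s[i,4]>10 and abs(toplane(c[i],70,K,T)[0]-[530,312]).max()<45: print(n,c[i].round(2),s[i].tolist())
    u,v=proj([[529,314,68]],K,T)[0].astype(int); cv2.imwrite(f"pics/t_{n}_{tool()[3]}.png",cv2.resize(im[v-30:v+30,u-40:u+40,::-1],(640,480),interpolation=cv2.INTER_CUBIC))
E
python3 g.py; ls pics
```

```text
([529.2, 315.6, 71.3], np.float64(0.1), -0.0, 41.73) [-12.6  -7.   42.2]
scene [421.67 251.78] [416, 247, 14, 9, 60]
side [268.5 157.8] [265, 157, 8, 3, 20]
s4.png
scene0.png
side0.png
t_scene_41.78.png
t_side_41.83.png
w1.png
w2.png
w3.png
w5.png
w6.png
w7.png
w8.png
```

Emit:
arm_command:
  slide:
    - [0,0,-0.05]
    - [0,0,-0.15]
    - [0,0,-0.19]
    - [0,0,-0.19]
    - [0,0,0]
    - [0,0,0]
  angular:
    - [0,0,0]
    - [0,0,0]
    - [0,0,0]
    - [0,0,0]
    - [0,0,0]
    - [0,0,0]

```text
t: 42.33
ee_pos: [528.7, 315.5, 184.8]
tool_rot: [-0.001, 1.0, 0.001, 0.001]
contact_force: [0.1, -0.2, -2.0]
finger_gap: -0.4
finger_force: 0.0
```

```bash
python3 g.py
python3 - <<'E'
import cv2,glob,numpy as np
f=sorted(glob.glob("pics/t_*")); print(f); a=[cv2.resize(cv2.imread(x),(400,300)) for x in f]
cv2.imwrite("pics/tt.png",np.vstack([np.hstack(a[:2]),np.hstack(a[2:4])]))
E
```

```text
([528.7, 315.5, 184.8], np.float64(0.1), -0.4, 42.33) [ 0.1 -0.2 -2. ]
scene [422.16 249.23] [415, 244, 15, 12, 127]
side [268.46 156.51] [265, 154, 8, 6, 37]
['pics/t_scene_41.78.png', 'pics/t_scene_42.38.png', 'pics/t_side_41.83.png', 'pics/t_side_42.43.png']
```

View pics/tt.png

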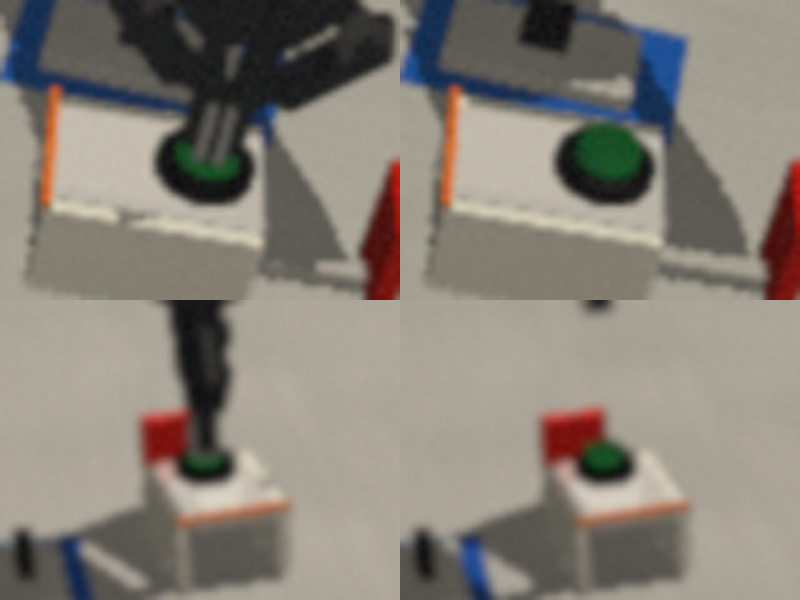

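On the left the button is flush with its black ring (215,155), and on the right it has sprung back up, so it was pressed fully down. I do one last check of everything.

Run:
```python
from h import *
look("wrist",(("blank",12),("mat",0)))
for n in("scene","side"):
    im=viewer.get_image(n); K,T=cal(n); h=cv2.cvtColor(im,cv2.COLOR_RGB2HSV)
    w=cv2.inRange(h,(100,130,30),(118,255,255)); k,l,s,c=cv2.connectedComponentsWithStats(w)
    for i in range(1,k):
        p=toplane(c[i],28,K,T)[0]
        if 8<s[i,4]<200 and 400<p[0]<650 and -450<p[1]<50: print(n,"rib",inplate(p))
    y=cv2.inRange(h,(22,120,60),(36,255,255)); print("logger",rect(y,12,K,T))
im=viewer.get_image("scene"); cv2.imwrite("pics/final.png",cv2.resize(im[:,:,::-1],(800,600)))
```

```text
([527.4, 314.7, 181.4], np.float64(0.1), -0.2, 42.48) [ 0.8 -1.   0.2] 0.0
wrist blank 0.88 ([410.8, 252.2], [46.9, 22.9], -90.0)
wrist mat 0.69 ([418.9, 243.8], [71.5, 31.8], 84.8)
wrist mat 0.42 ([527.9, 49.5], [301.7, 213.8], -3.4)
scene rib [-71.1, -111.5]
scene rib [-70.9, -22.4]
scene rib [69.6, -111.2]
scene rib [71.3, -22.3]
logger ([539.1, 78.5], [96.6, 67.7], 86.7)
side rib [71.7, -19.8]
side rib [-70.9, -18.4]
side rib [68.5, -117.1]
side rib [-71.4, -115.8]
logger ([419.5, -741.2], [40.5, 32.3], 77.4)
```

View pics/final.png

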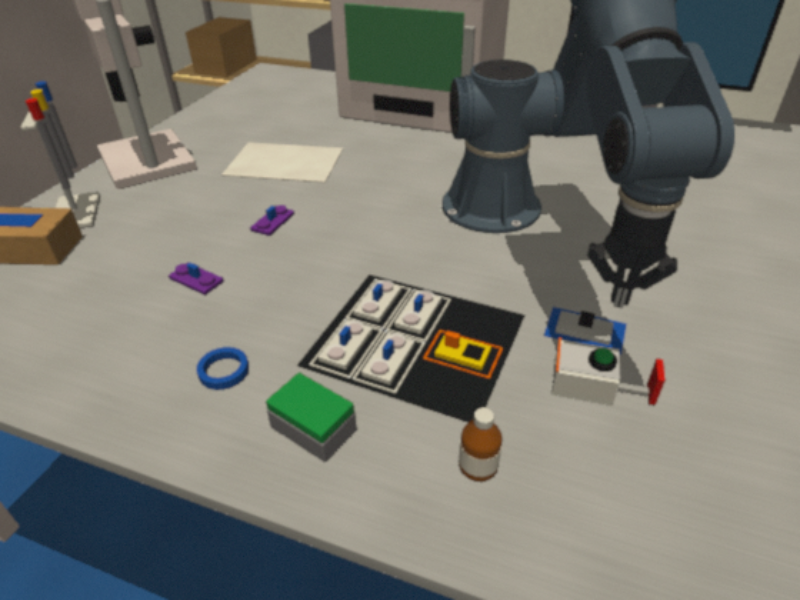

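All four carriers are in their outlines (around (367,333)), the logger is at (465,350) and the blank is on the mat at (586,326). The bottle, tip box and tape roll have not moved, so I hand in.

```bash
python3 -c "
from h import *
print(r.job_done())"
```

```text
the job is handed in; nothing more can be done
None
```

I handed the job in after every step was done in order, but no verdict came back: the blank is on the mat, the logger is in the orange outline, all four carriers are in white outlines of their own, and the timer was pressed fully down.

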